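# Line up a bench vice with a drift pin and drop in its bolt

### The job

The little bench vice is held only by its front bolt and has been knocked out of line with the other two bolt holes in its wooden riser. Gently work the red-handled drift pin down through either open hole of the vice foot into the riser's hole until its collar sits on the foot, so that the holes come into line, then put the loose bolt fully home in the other open hole and leave the drift standing in place until the nuts go on. Feel your way with a light hand, never forcing drift or bolt and never pushing hard on the vice with the gripper, and leave the punch, hammer and jar alone.

Things in the scene. Friction and masses are not known exactly. Their poses are not given: they have to be found in the camera images.
- hole_left (a point): Left (+y) open bolt hole of the vice foot: a 13.5 mm hole through a square 34 mm lug, 10 mm thick. Point on its axis at the lug's top face, 64 mm above the bench. Below, hidden, is a 13.5 mm riser hole, its centre at the start up to 6 mm off one way or the other along this hole's swing about the front bolt, and up to 3.5 mm along the vice's x; just where is not measured.
- hole_right (a point): Right (-y) open bolt hole of the vice foot, like the left one in every way, with its own hidden riser hole. In the vice's axes the open holes lie 108 mm behind (+x) and 62 mm to the left (+y) or right (-y) of the vice's origin. When one pair of holes is in line, so is the other.
- front_bolt (a point): Centre of the top of the fitted front bolt's dark cap head (18 mm wide), 78.5 mm above the bench, robot side of the open holes. It is finger-tight in a slot of the front lug: the vice turns about it and slides a few mm along its own x, both with constant friction (about 3 N at the open holes), and stays where it is left. It cannot lift.
- vice: Small blue-grey cast-iron bench vice. Origin within 4 mm of the front bolt's axis, at the foot's underside, 54 mm above the bench; x runs back from the screw handle to the fixed jaw, z up. Jaws and body stay within 25 mm of its centre line (y = 0) and below 127 mm above the bench; the handle is over the front bolt.
- riser: Brown hardwood riser block under the vice foot, fixed to the bench, 200 x 180 x 54 mm high, origin under its centre. Its two vertical bolt holes, 54 mm deep, were drilled by hand: where they lie in the block and how square to it is not known.
- drift_grip (a point): Middle of the red handle (16 mm wide, 42 mm tall) of the drift pin; z runs up the pin. Its 20 mm wide, 6 mm thick red collar is below, the collar's underside 27 mm below this point. Then 60 mm of steel: 36 mm at 12.6 mm diameter, then a 24 mm long taper to the 8 mm wide flat tip. 110 to 180 g. At the start it stands in the tool block, collar on the block.
- drift: The drift pin itself, 108 mm long; origin at the centre of its flat tip, z up the pin.
- bolt_head (a point): Centre of the dark cap head (18 mm wide, 12 mm tall) of the loose steel bolt; z runs up the bolt. Below the head is a plain 11.8 mm shank, 60 mm long, with a chamfer (2 mm wide, 3 mm high) at its foot. 70 g. At the start it stands in the tool block, head on the block.
- bolt: The loose bolt itself, 72 mm long; origin at the centre of its foot, z up the bolt.
- stand: Light wooden tool block, fixed to the bench, 64 mm (its x) by 170 mm (its y), 66 mm high, origin under its centre. Three upright 14 mm through-holes at y = -55, 0 and 55 mm hold the drift, the bolt and a doming punch, in any order.
- punch_ball (a point): Centre of the 22 mm ball on top of the steel doming punch (12 mm shaft, 111 mm tall) that stands in the tool block; to be left alone.
- hammer: Hammer with a wooden handle, 230 mm long, lying on the bench; to be left alone. Origin under its middle.
- jar: Amber glass jar with white cap, 60 mm wide, 75 mm tall, standing on the bench; to be left alone. Origin under its centre.

How it is judged:
By the outcome, as a careful person would: the job done as asked, in the order asked, and still so for the second after the job is handed in, with the robot touching nothing.
It also fails if it takes over 72 s, if anything falls off the work surface, if the arm or the gripper's body presses on something with over 40 N, if the wrist force passes 120 N, or if a joint passes its speed limit or range.

### The arm

A 6-joint arm with a two-finger parallel gripper is mounted at the origin on the work surface. World frame = base frame: x ahead of the robot, y to its left, z up, the work surface at z = 0. Lengths are in m, angles in degrees, forces in N, time in s.
With the tool pointing down it reaches from about 0.4 to 0.825 m from the base axis. Payload 7 kg.
Tool frame: the origin (TCP) lies between the finger pads; the fingertips stand 11 mm ahead of it and the grasp point (between the pads) lies 8 mm behind it (r.tcp_to_tips is the distance from the TCP to the fingertips, in m); x points along the fingers, y is the direction in which the jaws open and shut, and the axes are right-handed (so a half turn about x gives the same grasp; the last joint's range is limited). The gripper opens to 88 mm and grips with 3 to 60 N. Pads are 19 mm wide; open, the fingers measure 130 mm over their backs; the gripper's body (78 mm by 193 mm) begins 47 mm behind the grasp point.
Start: joints at [84.574, 20.546, 0.682, 0, -70.136, -16.507], TCP at [0.252, 0.626, 0.238] pointing down, gripper open.
Joint ranges: [-176.03, 176.03], [-82.01, 121.73], [-58.28, 71.71], [-173.87, 95.51], [-174.79, -0.11], [-173.66, 173.66]. Speed limits (degrees/s): [136.94, 136.94, 172.46, 180, 180, 180].

### API

Orientations are given as [roll, pitch, yaw] about the fixed x, y, z axes, in that order (R = Rz(yaw) Ry(pitch) Rx(roll)).
In Python, from plant import r gives the robot as it stands.
- The arm moves only by the tool arm_command, never from a script. Its argument "plan" is a list of rows, each an object of numbers: "dx", "dy", "dz": the shift along the tool's x, y, z each as a share of 0.02 m, from -1 to 1; "wx", "wy", "wz": the turn, a rotation vector about the tool's x, y, z each as a share of 0.08 rad, from -1 to 1. In form: [{"dx": .., "dy": .., "dz": .., "wx": .., "wy": .., "wz": ..}, ...]. A call has 1 to 20 rows; each row shifts and turns the pose as measured when the row begins, along the tool's axes as they then stand; what a row does not reach is not made up. A row lasts 1/12 s, in which the tool goes at most 41.7 mm and 7.16 degrees, less where a joint would pass 70% of its speed; a pose out of reach is approached as far as the arm can. A call with a number of a shift or a turn outside -1 to 1 is refused whole. A call with a gripper value outside its range is refused whole. "fingers" is the closure, from -1 (fully open) to 1 (shut), so that 0 is half open, set as the call begins (left out, the last holds). The fingers move at their own pace and stop on an object; "force" is the grip in N (left out, the last holds). Time passes only in rows, so rows that do not move let the fingers close. It gives the time, the measured TCP pose, the force and the opening at its end, in the units of the state.
- r.get_state(): the state, without advancing time (a new reading comes with each control period).
- r.capture(name): name is "scene" or "top" or "wrist"; returns (picture, depth): 480x640x3 uint8, red, green, blue; 480x640 float32, m along the optical axis (not along the pixel's ray), 0 where there is no reading.
- r.camera_model(name): a dict with "vertical_fov" (degrees; the focal length in pixels is half the picture's height over the tangent of half this angle, whatever the lens; pixels are square), "cx", "cy" (the principal point, pixels), "R" (3x3) and "t" (3): a world point X has camera coordinates R X + t. Camera axes: x right, y down, z forward; pixel columns grow to the right and rows downward; lengths in m; the calibration is good to about 2 mm. A picture is of the moment at which its call begins: read the wrist's pose just before it. camera_model takes no time and is no camera call; for the wrist camera it gives the pose at the moment of the call.
- r.close_job(): hands the job in, once; it reports no verdict.
Trained networks look in the newest picture that a camera, given by its name, has taken for a name from the list of things; names that differ only in an ending like _2 or _b are one class to them, and where a whole thing is asked for, a point or a joint stands for the part that bears it (a point fixed in the world has none). Each returns a list of dicts, best first, with "score" (0 to 1); they miss things now and then, are a little off and sometimes report something else, mostly with a low value. They report only what shows in the picture. A call takes as long as a camera call.
- r.cut_out(camera, query): "mask" (480x640 bool, what is visible of it) and "bbox" ([left, top, width, height] in pixels, round what is visible of it).
- r.spot_point(camera, query): "centre" ([column, row] in pixels: a listed point, or the origin of a listed thing).
The state is a dict: "time_s": time; "joints": joint angles; "qd": joint speeds; "joint_torque": joint torques, N m; "tcp_pos": TCP position; "eef_rot": TCP orientation; "contact_force": force on the tool from outside, world axes, zero at the start; "moment": the same for the moment, N m; "gripper_width": finger opening in m.
Only numpy, scipy, OpenCV 4.12 (cv2) and the standard library are available. Lean on these libraries where they do the work, as an engineer would, in place of code of your own. Each camera call takes 0.05 s, during which the arm holds its last target.

## Working session

There is one attempt and no reset: what is moved stays moved. The work goes in short steps, Python scripts to look and compute and a tool call to move; the robot and the scene stay as the last step left them, time stands still between calls to the robot, and variables do not carry over. Pictures are saved under pics/ and viewed, and the job is handed in when it is done.

Besides the shell and the picture viewer there is one more tool, called after "Emit:" by a JSON object that holds its "op" and its "data", one argument or row to a line. arm_command: Moves the arm, as the interface text tells. Shift numbers are shares of 0.02 m and turn numbers shares of 0.08 rad, none past 1 either way. Its arguments: {"type":"object","properties":{"plan":{"type":"array","items":{"type":"object","properties":{"dx":{"type":"number"},"dy":{"type":"number"},"dz":{"type":"number"},"wx":{"type":"number"},"wy":{"type":"number"},"wz":{"type":"number"}}}},"fingers":{"type":"number"},"force":{"type":"number"}},"required":["plan"]}

```bash
ls; mkdir -p pics
cat > h.py <<'E'
import numpy as np, cv2
from plant import r
from scipy.spatial.transform import Rotation as Ro
def cam(n):
    m=r.camera_model(n); f=240/np.tan(np.radians(m["vertical_fov"])/2)
    return f,m["cx"],m["cy"],np.array(m["R"]),np.array(m["t"])
def onplane(n,uv,z,c=None):
    f,cx,cy,R,t=c or cam(n); d=R.T@np.array([(uv[0]-cx)/f,(uv[1]-cy)/f,1]); o=-R.T@t
    return o+d*(z-o[2])/d[2]
def proj(n,X,c=None):
    f,cx,cy,R,t=c or cam(n); p=R@np.array(X)+t; return [cx+f*p[0]/p[2],cy+f*p[1]/p[2]]
def st():
    s=r.get_state(); print("t",round(s["time_s"],2),"tcp",np.round(s["tcp_pos"],4),"rot",np.round(s["eef_rot"],2),"F",np.round(s["contact_force"],1),"M",np.round(s["moment"],2),"w",round(s["gripper_width"],4)); return s
def snap(n,name):
    c=cam(n); p,d=r.capture(n); cv2.imwrite("pics/"+name+".png",p[:,:,::-1]); return c,p,d
E
python3 - <<'E'
from h import *
s=st(); print(s)
for n in ["top","scene","wrist"]:
    c,p,d=snap(n,n+"0"); print(n,np.round(-c[3].T@c[4],3),c[0])
Z=dict(hole_left=.064,hole_right=.064,front_bolt=.0785,drift_grip=.099,bolt_head=.072,punch_ball=.1,stand=0,jar=0,hammer=0,vice=.054,riser=0)
for n in ["top","scene"]:
    for q,z in Z.items():
        for o in r.spot_point(n,q)[:2]: print(n,q,round(o["score"],2),np.round(o["centre"],1),np.round(onplane(n,o["centre"],z),4))
st()
E
```

```text
pics
t 0.0 tcp [0.252  0.6257 0.2366] rot [  95.38   89.9  -106.56] F [ 0.5 -1.2 -0.1] M [0.07 0.   0.01] w 0.0876
{'time_s': 0.0, 'joints': array([ 8.45744091e+01,  2.05916913e+01,  6.32833956e-01, -1.97049190e-02,
       -7.01353387e+01, -1.65059842e+01]), 'qd': array([ 0.03876861,  0.01165201,  0.00748645,  0.01944306, -0.14831415,
        0.0648629 ]), 'joint_torque': array([-2.55239347e-04, -5.82710123e+01,  2.93066096e+01,  6.99768528e+00,
        7.14881869e-03, -1.64678750e-04]), 'tcp_pos': array([0.25197138, 0.62569415, 0.23661394]), 'eef_rot': array([  95.38216558,   89.90399927, -106.55612049]), 'contact_force': array([ 0.50597554, -1.19890297, -0.05242144]), 'moment': array([0.06761372, 0.0020138 , 0.01075803]), 'gripper_width': 0.08761785548600931}
top [0.598 0.018 1.047] 462.9542595556564
scene [ 1.051 -0.316  0.772] 469.0479328850756
wrist [0.325 0.597 0.384] 352.76207915018233
top hole_left 0.96 [226.2 250.6] [0.6352 0.2325 0.064 ]
top hole_right 0.62 [285.6 251.7] [0.6296 0.1055 0.064 ]
top hole_right 0.18 [435.9 278.1] [ 0.566 -0.21   0.064]
top front_bolt 0.68 [254
[... 804 characters left out ...]
1824 0.064 ]
scene front_bolt 0.86 [340.7 174.6] [0.5318 0.1679 0.0785]
scene drift_grip 0.68 [143.7 293.4] [ 0.5583 -0.2832  0.099 ]
scene bolt_head 0.6 [182.8 282. ] [ 0.5594 -0.2183  0.072 ]
scene punch_ball 0.72 [207.5 262.7] [ 0.5703 -0.1696  0.1   ]
scene stand 0.56 [190.8 304.1] [ 0.5615 -0.2203  0.    ]
scene jar 0.76 [410.3 162.4] [0.5444 0.381  0.    ]
scene hammer 0.86 [251.8 373.4] [ 0.7442 -0.2059  0.    ]
scene vice 0.65 [338.3 178.8] [0.52   0.1726 0.054 ]
scene riser 0.76 [354.9 216.7] [0.5904 0.1633 0.    ]
scene riser 0.27 [252.2 374.8] [ 0.7467 -0.2067  0.    ]
t 1.25 tcp [0.2521 0.6261 0.2376] rot [-168.97   90.    -10.9 ] F [-0.1  0.3 -0.2] M [ 0.01 -0.02 -0.02] w 0.0875
```

View pics/top0.png

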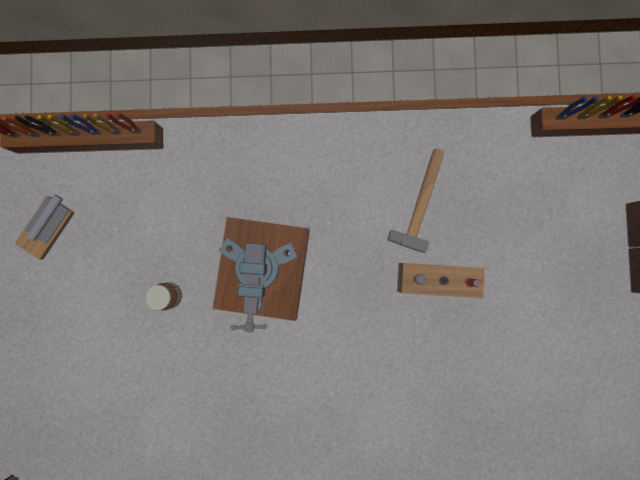

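View pics/scene0.png

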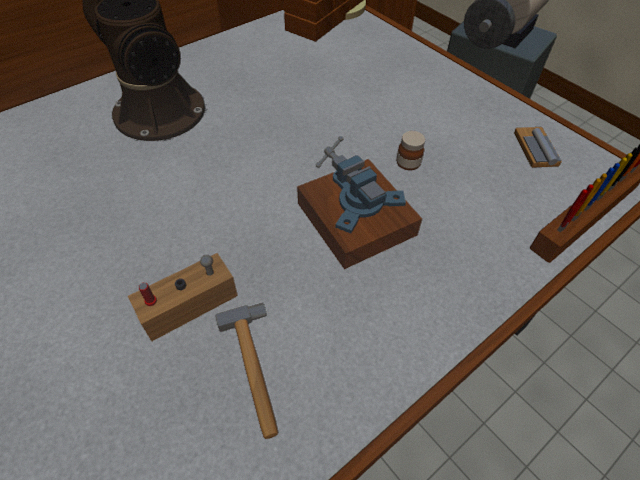

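View pics/wrist0.png

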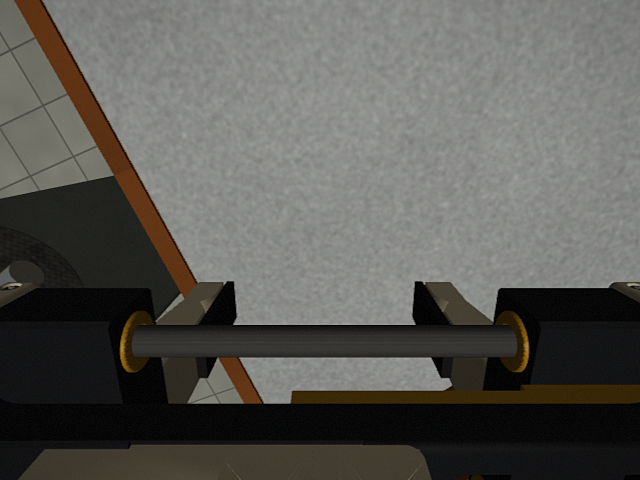

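Run:
```python
from h import *
s=r.get_state(); T=Ro.from_euler('xyz',s["eef_rot"],degrees=True).as_matrix()
c=cam("wrist"); print(np.round(T,3)); print("cam axes in tool (rows x,y,z)\n",np.round(c[3]@T,3)); print("cam pos in tool",np.round(T.T@(-c[3].T@c[4]-s["tcp_pos"]),4)); print(c[1:3])
```

```text
[[ 0.    -0.374 -0.928]
 [-0.    -0.928  0.374]
 [-1.    -0.    -0.   ]]
cam axes in tool (rows x,y,z)
 [[ 0.     1.     0.001]
 [-0.292 -0.001  0.957]
 [ 0.957 -0.001  0.292]]
cam pos in tool [-0.1475  0.     -0.0783]
(323.98640413868486, 239.36381888615432)
```

```bash
cat >> h.py <<'E'
import json
def go(target,adeg=None,n=None,dirs=None):
    """print rows; keeps tool x down. target xyz world of TCP; adeg = roll-yaw"""
    s=r.get_state(); T=Ro.from_euler('xyz',s["eef_rot"],degrees=True).as_matrix(); p=np.array(s["tcp_pos"])
    a=np.degrees(np.arctan2(T[0,1],T[1,1])); ad=0 if adeg is None else (adeg-a+180)%360-180
    # goal orientation exactly down
    ag=np.radians(a+ad); G=np.array([[0,np.sin(ag),np.cos(ag)],[0,np.cos(ag),-np.sin(ag)],[-1,0,0]])
    rv=Ro.from_matrix(T.T@G).as_rotvec(); d=np.array(target)-p
    n=n or int(np.ceil(max(np.abs(rv).max()/.08,np.linalg.norm(d)/.0195)))
    rows=[]
    for i in range(n):
        Ti=T@Ro.from_rotvec(rv*i/n).as_matrix(); v=Ti.T@d/n/.02; w=rv/n/.08
        row={k:round(float(x),2) for k,x in zip("dx dy dz wx wy wz".split(),[*v,*w]) if abs(x)>=.005}; rows.append(row)
    print("a",round(a,2),"tilt",np.round(np.degrees(rv),2),"delta",np.round(d,4),"n",n); print(json.dumps(rows).replace('"',''))
E
python3 -c "
from h import *
go([.64,.306,.13],-90)"
```

```text
a -158.07 tilt [68.07 -0.    0.  ] delta [ 0.3879 -0.3201 -0.1076] n 27
[{dx: 0.2, dy: 0.28, dz: -0.89, wx: 0.55}, {dx: 0.2, dy: 0.24, dz: -0.9, wx: 0.55}, {dx: 0.2, dy: 0.2, dz: -0.91, wx: 0.55}, {dx: 0.2, dy: 0.16, dz: -0.92, wx: 0.55}, {dx: 0.2, dy: 0.12, dz: -0.92, wx: 0.55}, {dx: 0.2, dy: 0.08, dz: -0.93, wx: 0.55}, {dx: 0.2, dy: 0.04, dz: -0.93, wx: 0.55}, {dx: 0.2, dz: -0.93, wx: 0.55}, {dx: 0.2, dy: -0.04, dz: -0.93, wx: 0.55}, {dx: 0.2, dy: -0.08, dz: -0.93, wx: 0.55}, {dx: 0.2, dy: -0.12, dz: -0.92, wx: 0.55}, {dx: 0.2, dy: -0.16, dz: -0.92, wx: 0.55}, {dx: 0.2, dy: -0.2, dz: -0.91, wx: 0.55}, {dx: 0.2, dy: -0.24, dz: -0.9, wx: 0.55}, {dx: 0.2, dy: -0.28, dz: -0.89, wx: 0.55}, {dx: 0.2, dy: -0.32, dz: -0.87, wx: 0.55}, {dx: 0.2, dy: -0.36, dz: -0.86, wx: 0.55}, {dx: 0.2, dy: -0.4, dz: -0.84, wx: 0.55}, {dx: 0.2, dy: -0.43, dz: -0.82, wx: 0.55}, {dx: 0.2, dy: -0.47, dz: -0.8, wx: 0.55}, {dx: 0.2, dy: -0.5, dz: -0.78, wx: 0.55}, {dx: 0.2, dy: -0.54, dz: -0.76, wx: 0.55}, {dx: 0.2, dy: -0.57, dz: -0.74, wx: 0.55}, {dx: 0.2, dy: -0.6, dz: -0.71, wx: 0.55}, {dx: 0.2, dy: -0.63, dz: -0.68, wx: 0.55}, {dx: 0.2, dy: -0.66, dz: -0.65, wx: 0.55}, {dx: 0.2, dy: -0.69, dz: -0.62, wx: 0.55}]
```

Emit:
{"op": "arm_command", "data": {
  "plan": [
    {"dx":0.2,"dy":0.28,"dz":-0.9,"wx":0.55},
    {"dx":0.2,"dy":0.24,"dz":-0.9,"wx":0.55},
    {"dx":0.2,"dy":0.2,"dz":-0.9,"wx":0.55},
    {"dx":0.2,"dy":0.16,"dz":-0.9,"wx":0.55},
    {"dx":0.2,"dy":0.12,"dz":-0.92,"wx":0.55},
    {"dx":0.2,"dy":0.08,"dz":-0.93,"wx":0.55},
    {"dx":0.2,"dy":0.04,"dz":-0.93,"wx":0.55},
    {"dx":0.2,"dz":-0.93,"wx":0.55},
    {"dx":0.2,"dy":-0.04,"dz":-0.93,"wx":0.55},
    {"dx":0.2,"dy":-0.08,"dz":-0.93,"wx":0.55},
    {"dx":0.2,"dy":-0.12,"dz":-0.92,"wx":0.55},
    {"dx":0.2,"dy":-0.16,"dz":-0.92,"wx":0.55},
    {"dx":0.2,"dy":-0.2,"dz":-0.9,"wx":0.55},
    {"dx":0.2,"dy":-0.24,"dz":-0.9,"wx":0.55},
    {"dx":0.2,"dy":-0.28,"dz":-0.9,"wx":0.55},
    {"dx":0.2,"dy":-0.32,"dz":-0.87,"wx":0.55},
    {"dx":0.2,"dy":-0.36,"dz":-0.86,"wx":0.55},
    {"dx":0.2,"dy":-0.4,"dz":-0.84,"wx":0.55},
    {"dx":0.2,"dy":-0.43,"dz":-0.82,"wx":0.55},
    {"dx":0.2,"dy":-0.47,"dz":-0.8,"wx":0.55}
  ],
  "fingers": 0
}}

```text
schema error: expected keys dx, dy, dz, wx, wy, wz
```

```bash
python3 -c "
from h import *
st();go([.64,.306,.13],-90)"
```

```text
t 1.25 tcp [0.2521 0.6261 0.2376] rot [-168.97   90.    -10.9 ] F [-0.1  0.3 -0.2] M [ 0.01 -0.02 -0.02] w 0.0875
a -158.07 tilt [68.07 -0.    0.  ] delta [ 0.3879 -0.3201 -0.1076] n 27
[{dx: 0.2, dy: 0.28, dz: -0.89, wx: 0.55}, {dx: 0.2, dy: 0.24, dz: -0.9, wx: 0.55}, {dx: 0.2, dy: 0.2, dz: -0.91, wx: 0.55}, {dx: 0.2, dy: 0.16, dz: -0.92, wx: 0.55}, {dx: 0.2, dy: 0.12, dz: -0.92, wx: 0.55}, {dx: 0.2, dy: 0.08, dz: -0.93, wx: 0.55}, {dx: 0.2, dy: 0.04, dz: -0.93, wx: 0.55}, {dx: 0.2, dz: -0.93, wx: 0.55}, {dx: 0.2, dy: -0.04, dz: -0.93, wx: 0.55}, {dx: 0.2, dy: -0.08, dz: -0.93, wx: 0.55}, {dx: 0.2, dy: -0.12, dz: -0.92, wx: 0.55}, {dx: 0.2, dy: -0.16, dz: -0.92, wx: 0.55}, {dx: 0.2, dy: -0.2, dz: -0.91, wx: 0.55}, {dx: 0.2, dy: -0.24, dz: -0.9, wx: 0.55}, {dx: 0.2, dy: -0.28, dz: -0.89, wx: 0.55}, {dx: 0.2, dy: -0.32, dz: -0.87, wx: 0.55}, {dx: 0.2, dy: -0.36, dz: -0.86, wx: 0.55}, {dx: 0.2, dy: -0.4, dz: -0.84, wx: 0.55}, {dx: 0.2, dy: -0.43, dz: -0.82, wx: 0.55}, {dx: 0.2, dy: -0.47, dz: -0.8, wx: 0.55}, {dx: 0.2, dy: -0.5, dz: -0.78, wx: 0.55}, {dx: 0.2, dy: -0.54, dz: -0.76, wx: 0.55}, {dx: 0.2, dy: -0.57, dz: -0.74, wx: 0.55}, {dx: 0.2, dy: -0.6, dz: -0.71, wx: 0.55}, {dx: 0.2, dy: -0.63, dz: -0.68, wx: 0.55}, {dx: 0.2, dy: -0.66, dz: -0.65, wx: 0.55}, {dx: 0.2, dy: -0.69, dz: -0.62, wx: 0.55}]
```

Emit:
{"op": "arm_command", "data": {
  "plan": [
    {"dx":0.2,"dy":0.28,"dz":-0.9,"wx":0.55,"wy":0,"wz":0},
    {"dx":0.2,"dy":0.24,"dz":-0.9,"wx":0.55,"wy":0,"wz":0},
    {"dx":0.2,"dy":0.2,"dz":-0.9,"wx":0.55,"wy":0,"wz":0},
    {"dx":0.2,"dy":0.16,"dz":-0.9,"wx":0.55,"wy":0,"wz":0},
    {"dx":0.2,"dy":0.12,"dz":-0.92,"wx":0.55,"wy":0,"wz":0},
    {"dx":0.2,"dy":0.08,"dz":-0.93,"wx":0.55,"wy":0,"wz":0},
    {"dx":0.2,"dy":0.04,"dz":-0.93,"wx":0.55,"wy":0,"wz":0},
    {"dx":0.2,"dy":0,"dz":-0.93,"wx":0.55,"wy":0,"wz":0},
    {"dx":0.2,"dy":-0.04,"dz":-0.93,"wx":0.55,"wy":0,"wz":0},
    {"dx":0.2,"dy":-0.08,"dz":-0.93,"wx":0.55,"wy":0,"wz":0},
    {"dx":0.2,"dy":-0.12,"dz":-0.92,"wx":0.55,"wy":0,"wz":0},
    {"dx":0.2,"dy":-0.16,"dz":-0.92,"wx":0.55,"wy":0,"wz":0},
    {"dx":0.2,"dy":-0.2,"dz":-0.9,"wx":0.55,"wy":0,"wz":0},
    {"dx":0.2,"dy":-0.24,"dz":-0.9,"wx":0.55,"wy":0,"wz":0},
    {"dx":0.2,"dy":-0.28,"dz":-0.9,"wx":0.55,"wy":0,"wz":0},
    {"dx":0.2,"dy":-0.32,"dz":-0.87,"wx":0.55,"wy":0,"wz":0},
    {"dx":0.2,"dy":-0.36,"dz":-0.86,"wx":0.55,"wy":0,"wz":0},
    {"dx":0.2,"dy":-0.4,"dz":-0.84,"wx":0.55,"wy":0,"wz":0},
    {"dx":0.2,"dy":-0.43,"dz":-0.82,"wx":0.55,"wy":0,"wz":0},
    {"dx":0.2,"dy":-0.47,"dz":-0.8,"wx":0.55,"wy":0,"wz":0}
  ],
  "fingers": 0
}}

```text
time_s: 2.92
tcp_pos: [0.5511, 0.3512, 0.1515]
eef_rot: [122.1, 90.0, -134.9]
contact_force: [0.8, -1.2, 0.5]
gripper_width: 0.0441
```

```bash
python3 -c "
from h import *
st();go([.64,.306,.13],-90)"
```

```text
t 2.92 tcp [0.5511 0.3512 0.1515] rot [ 122.06   89.97 -134.88] F [ 0.8 -1.2  0.5] M [0.13 0.03 0.  ] w 0.0441
a -103.06 tilt [13.06 -0.02 -0.02] delta [ 0.0889 -0.0452 -0.0215] n 6
[{dx: 0.18, dy: -0.64, dz: -0.53, wx: 0.47}, {dx: 0.18, dy: -0.66, dz: -0.51, wx: 0.47}, {dx: 0.18, dy: -0.68, dz: -0.48, wx: 0.47}, {dx: 0.18, dy: -0.69, dz: -0.46, wx: 0.47}, {dx: 0.18, dy: -0.71, dz: -0.43, wx: 0.47}, {dx: 0.18, dy: -0.73, dz: -0.4, wx: 0.47}]
```

Emit:
{"op": "arm_command", "data": {
  "plan": [
    {"dx":0.2,"dy":-0.64,"dz":-0.53,"wx":0.5,"wy":0,"wz":0},
    {"dx":0.2,"dy":-0.66,"dz":-0.51,"wx":0.5,"wy":0,"wz":0},
    {"dx":0.2,"dy":-0.68,"dz":-0.48,"wx":0.5,"wy":0,"wz":0},
    {"dx":0.2,"dy":-0.7,"dz":-0.46,"wx":0.5,"wy":0,"wz":0},
    {"dx":0.2,"dy":-0.71,"dz":-0.43,"wx":0.5,"wy":0,"wz":0},
    {"dx":0.2,"dy":-0.73,"dz":-0.4,"wx":0.5,"wy":0,"wz":0},
    {"dx":0,"dy":0,"dz":0,"wx":0,"wy":0,"wz":0}
  ]
}}

```text
time_s: 3.5
tcp_pos: [0.6469, 0.2895, 0.1239]
eef_rot: [138.7, 89.8, -134.0]
contact_force: [-0.3, -0.3, -0.5]
gripper_width: 0.0438
```

```bash
cat >> h.py <<'E'
def crop(p,uv,h,name,k=8):
    u,v=int(uv[0]),int(uv[1]); q=p[max(0,v-h):v+h,max(0,u-h):u+h]; cv2.imwrite("pics/"+name+".png",cv2.resize(q,None,fx=k,fy=k,interpolation=cv2.INTER_CUBIC)[:,:,::-1]); print("crop origin",max(0,u-h),max(0,v-h))
E
python3 -c "
from h import *
st()
c,p,d=snap('wrist','wl')
for q,z in [('hole_left',.064),('hole_right',.064),('front_bolt',.0785)]:
  for o in r.spot_point('wrist',q)[:2]: print(q,round(o['score'],2),np.round(o['centre'],1),np.round(onplane('wrist',o['centre'],z,c),4))
u=proj('wrist',[.641,.23,.064],c);print(u)
crop(p,u,35,'wl_hl')
"
```

```text
t 3.5 tcp [0.6469 0.2895 0.1239] rot [ 138.69   89.8  -134.02] F [-0.3 -0.3 -0.5] M [ 0.14 -0.03  0.  ] w 0.0438
hole_left 0.76 [332.6 154.2] [0.6381 0.2233 0.064 ]
hole_right 0.58 [532.8  57.3] [0.5294 0.1782 0.064 ]
[np.float64(328.1257476638751), np.float64(166.40014217544126)]
crop origin 293 131
```

View pics/wl.png

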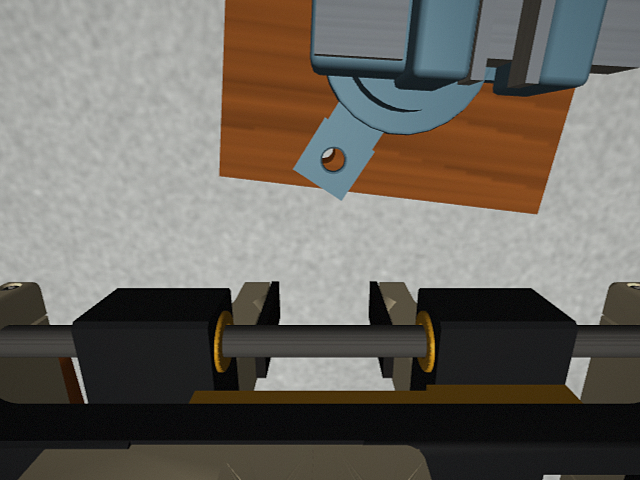

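View pics/wl_hl.png

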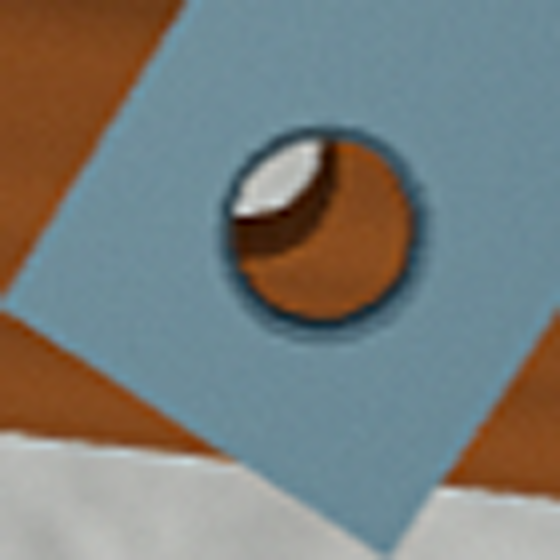

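```bash
cat >> h.py <<'E'
from scipy.optimize import least_squares
def circ(n,C,z,rad,c,N=72):
    t=np.linspace(0,2*np.pi,N,endpoint=False)
    return np.array([proj(n,[C[0]+rad*np.cos(a),C[1]+rad*np.sin(a),z],c) for a in t])
def overlay(p,c,n,uv,h,name,circles,k=8):
    u,v=int(uv[0]),int(uv[1]); u0,v0=max(0,u-h),max(0,v-h)
    q=cv2.resize(p[v0:v+h,u0:u+h],None,fx=k,fy=k,interpolation=cv2.INTER_CUBIC)[:,:,::-1].copy()
    for (C,z,rad,col) in circles:
        pts=((circ(n,C,z,rad,c)-[u0,v0]+.5)*k-.5).astype(int); cv2.polylines(q,[pts.reshape(-1,1,2)],True,col,1)
    cv2.imwrite("pics/"+name+".png",q)
def fitcirc(n,pts,z,c,rad=.00675):
    X=np.array([onplane(n,p,z,c)[:2] for p in pts])
    f=least_squares(lambda C:np.hypot(*(X-C).T)-rad,X.mean(0)); return f.x,np.sqrt(np.mean(f.fun**2))
E
python3 - <<'E'
from h import *
import pickle
p=cv2.imread('pics/wl.png')[:,:,::-1]; c=cam('wrist'); pickle.dump(c,open('c_wl.pkl','wb'))
px=lambda L:[(293+(a+.5)/8-.5,131+(b+.5)/8-.5) for a,b in L]
lug,e1=fitcirc('wrist',px([(228,228),(415,228),(321,130),(321,325),(255,160),(385,298),(255,295),(388,160)]),.064,c)
# riser top: start guess from hand points
ri,e2=fitcirc('wrist',px([(337,140),(326,190),(290,242),(240,258)]),.054,c)
bo,e3=fitcirc('wrist',px([(325,140),(318,170),(290,200),(237,216)]),.0,c)
print(lug,e1,ri,e2,bo,e3, "riser-lug mm",(ri-lug)*1e3,"tilt mm over 54",(bo-ri)*1e3)
overlay(p,c,'wrist',(328,166),35,'ov1',[(lug,.064,.00675,(0,0,255)),(ri,.054,.00675,(0,255,0)),(bo,0,.00675,(255,0,255)),(lug,.054,.00675,(255,255,0))])
E
```

```text
[0.63655802 0.22886863] 8.615738674191065e-05 [0.64190567 0.2245744 ] 0.00028005124594188894 [0.64134123 0.22520309] 0.0001907086016184926 riser-lug mm [ 5.34765082 -4.29423356] tilt mm over 54 [-0.56444132  0.62869198]
```

View pics/ov1.png

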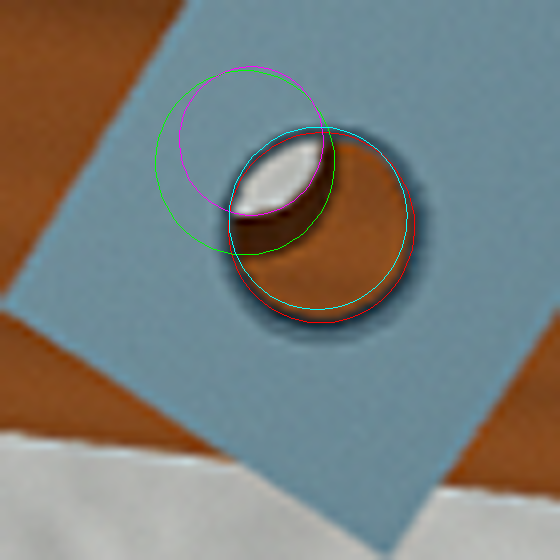

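Emit:
{"op": "arm_command", "data": {
  "plan": [
    {"dx":-0.9,"dy":0,"dz":0,"wx":0,"wy":0,"wz":0},
    {"dx":-0.7,"dy":0.1,"dz":-0.5,"wx":-0.1,"wy":0,"wz":0},
    {"dx":0,"dy":0.1,"dz":-0.9,"wx":-0.1,"wy":0,"wz":0},
    {"dx":0,"dy":0.1,"dz":-0.9,"wx":-0.1,"wy":0,"wz":0},
    {"dx":0,"dy":0.1,"dz":-0.9,"wx":-0.1,"wy":0,"wz":0},
    {"dx":0,"dy":0.1,"dz":-0.9,"wx":-0.1,"wy":0,"wz":0},
    {"dx":0,"dy":0.1,"dz":-0.9,"wx":-0.1,"wy":0,"wz":0},
    {"dx":0,"dy":0,"dz":0,"wx":0,"wy":0,"wz":0}
  ]
}}

```text
time_s: 4.37
tcp_pos: [0.6264, 0.1911, 0.1653]
eef_rot: [-57.2, 89.7, 34.1]
contact_force: [0.0, 0.0, 0.2]
gripper_width: 0.0436
```

```bash
python3 -c "
from h import *
import pickle
s=st()
c,p,d=snap('wrist','wr'); pickle.dump((c,s),open('c_wr.pkl','wb'))
for q,z in [('hole_left',.064),('hole_right',.064),('front_bolt',.0785)]:
  for o in r.spot_point('wrist',q)[:2]: print(q,round(o['score'],2),np.round(o['centre'],1),np.round(onplane('wrist',o['centre'],z,c),4))
u=proj('wrist',[.630,.104,.064],c);print(u)
crop(p,u,35,'wr_hr')
"
```

```text
t 4.37 tcp [0.6264 0.1911 0.1653] rot [-57.24  89.71  34.07] F [0.  0.  0.2] M [ 0.08  0.02 -0.  ] w 0.0436
hole_left 0.88 [307.2 285.3] [0.6384 0.2258 0.064 ]
hole_right 0.95 [327.1 116.7] [0.6261 0.1031 0.064 ]
front_bolt 0.87 [469.6 231.2] [0.5263 0.176  0.0785]
[np.float64(321.2458822573525), np.float64(118.06480644741941)]
crop origin 286 83
```

View pics/wr.png

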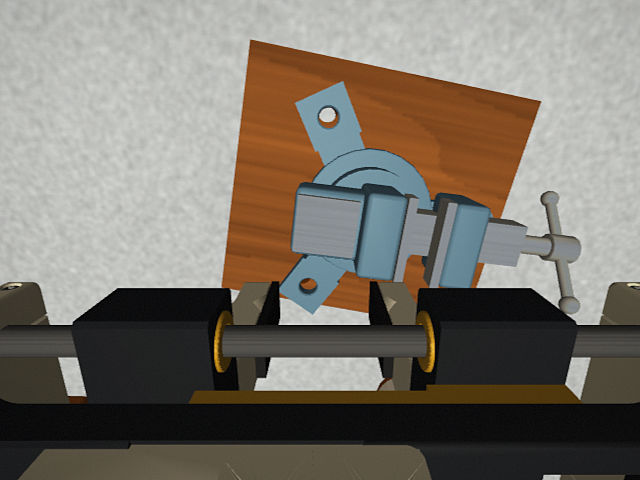

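View pics/wr_hr.png

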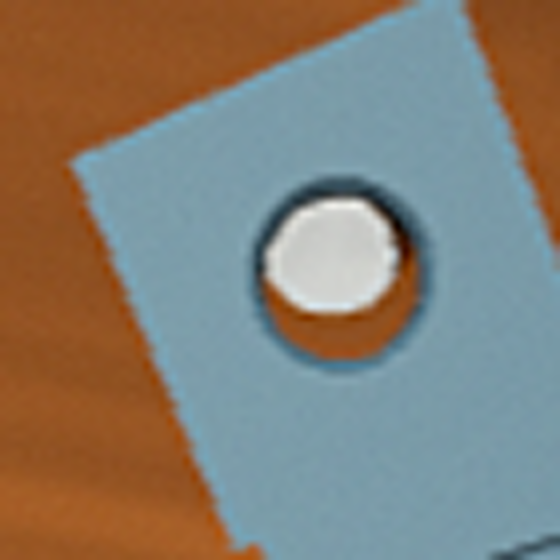

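Run:
```python
from h import *
import pickle
c,s=pickle.load(open('c_wr.pkl','rb'))
p=cv2.imread('pics/wr.png')[:,:,::-1]
px=lambda L:[(286+(a+.5)/8-.5,83+(b+.5)/8-.5) for a,b in L]
lug,e1=fitcirc('wrist',px([(260,275),(424,272),(341,186),(341,360),(285,215),(398,215),(290,335),(395,330)]),.064,c)
ri,e2=fitcirc('wrist',px([(413,255),(395,293),(375,308),(340,320),(300,312),(275,292)]),.054,c)
bo,e3=fitcirc('wrist',px([(265,262),(398,255),(280,295),(330,313),(380,295)]),.0,c)
print(lug,e1,ri,e2,bo,e3, "riser-lug mm",(ri-lug)*1e3,"tilt mm over 54",(bo-ri)*1e3)
overlay(p,c,'wrist',(321,118),35,'ov2',[(lug,.064,.00675,(0,0,255)),(ri,.054,.00675,(0,255,0)),(bo,0,.00675,(255,0,255)),(lug,.054,.00675,(255,255,0))])
go([.56,-.21,.165],-90-5)
```

```text
[0.62536688 0.10303137] 0.00020736170724828165 [0.62585409 0.0998565 ] 7.23772010897839e-05 [0.62607457 0.0983048 ] 0.00028126294500656774 riser-lug mm [ 0.48720953 -3.17487164] tilt mm over 54 [ 0.22048245 -1.55170108]
a -91.33 tilt [-3.67  0.16  0.27] delta [-6.740e-02 -4.042e-01  3.000e-04] n 22
[{dy: 0.17, dz: -0.91, wx: -0.04}, {dy: 0.18, dz: -0.91, wx: -0.04}, {dy: 0.18, dz: -0.91, wx: -0.04}, {dy: 0.18, dz: -0.91, wx: -0.04}, {dy: 0.19, dz: -0.91, wx: -0.04}, {dy: 0.19, dz: -0.91, wx: -0.04}, {dy: 0.19, dz: -0.91, wx: -0.04}, {dy: 0.19, dz: -0.91, wx: -0.04}, {dy: 0.2, dz: -0.91, wx: -0.04}, {dy: 0.2, dz: -0.91, wx: -0.04}, {dy: 0.2, dz: -0.91, wx: -0.04}, {dy: 0.2, dz: -0.91, wx: -0.04}, {dy: 0.21, dz: -0.91, wx: -0.04}, {dy: 0.21, dz: -0.91, wx: -0.04}, {dy: 0.21, dz: -0.91, wx: -0.04}, {dy: 0.21, dz: -0.91, wx: -0.04}, {dy: 0.22, dz: -0.91, wx: -0.04}, {dy: 0.22, dz: -0.91, wx: -0.04}, {dy: 0.22, dz: -0.9, wx: -0.04}, {dy: 0.22, dz: -0.9, wx: -0.04}, {dy: 0.23, dz: -0.9, wx: -0.04}, {dy: 0.23, dz: -0.9, wx: -0.04}]
```

View pics/ov2.png

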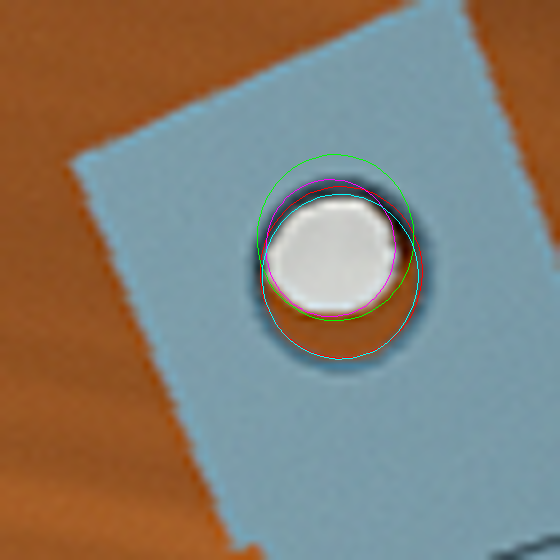

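Emit:
{"op": "arm_command", "data": {
  "plan": [
    {"dx":0,"dy":0.18,"dz":-0.91,"wx":-0.04,"wy":0,"wz":0},
    {"dx":0,"dy":0.18,"dz":-0.91,"wx":-0.04,"wy":0,"wz":0},
    {"dx":0,"dy":0.18,"dz":-0.91,"wx":-0.04,"wy":0,"wz":0},
    {"dx":0,"dy":0.18,"dz":-0.91,"wx":-0.04,"wy":0,"wz":0},
    {"dx":0,"dy":0.18,"dz":-0.91,"wx":-0.04,"wy":0,"wz":0},
    {"dx":0,"dy":0.2,"dz":-0.91,"wx":-0.04,"wy":0,"wz":0},
    {"dx":0,"dy":0.2,"dz":-0.91,"wx":-0.04,"wy":0,"wz":0},
    {"dx":0,"dy":0.2,"dz":-0.91,"wx":-0.04,"wy":0,"wz":0},
    {"dx":0,"dy":0.2,"dz":-0.91,"wx":-0.04,"wy":0,"wz":0},
    {"dx":0,"dy":0.2,"dz":-0.91,"wx":-0.04,"wy":0,"wz":0},
    {"dx":0,"dy":0.2,"dz":-0.91,"wx":-0.04,"wy":0,"wz":0},
    {"dx":0,"dy":0.2,"dz":-0.91,"wx":-0.04,"wy":0,"wz":0},
    {"dx":0,"dy":0.2,"dz":-0.91,"wx":-0.04,"wy":0,"wz":0},
    {"dx":0,"dy":0.2,"dz":-0.91,"wx":-0.04,"wy":0,"wz":0},
    {"dx":0,"dy":0.2,"dz":-0.91,"wx":-0.04,"wy":0,"wz":0},
    {"dx":0,"dy":0.2,"dz":-0.91,"wx":-0.04,"wy":0,"wz":0},
    {"dx":0,"dy":0.2,"dz":-0.91,"wx":-0.04,"wy":0,"wz":0},
    {"dx":0,"dy":0.2,"dz":-0.91,"wx":-0.04,"wy":0,"wz":0},
    {"dx":0,"dy":0.2,"dz":-0.91,"wx":-0.04,"wy":0,"wz":0},
    {"dx":0,"dy":0,"dz":0,"wx":0,"wy":0,"wz":0}
  ]
}}

```text
time_s: 6.23
tcp_pos: [0.5738, -0.1597, 0.1608]
eef_rot: [-47.5, 89.8, 49.0]
contact_force: [0.2, 0.6, 0.4]
gripper_width: 0.0437
```

```bash
python3 -c "
from h import *
import pickle
s=st()
c,p,d=snap('wrist','ws'); pickle.dump((c,s),open('c_ws.pkl','wb'))
for q,z in [('drift_grip',.093),('bolt_head',.072),('punch_ball',.1),('stand',0)]:
  for o in r.spot_point('wrist',q)[:2]: print(q,round(o['score'],2),np.round(o['centre'],1),np.round(onplane('wrist',o['centre'],z,c),4))
"
```

```text
t 6.23 tcp [ 0.5738 -0.1597  0.1608] rot [-47.45  89.79  49.02] F [0.2 0.6 0.4] M [ 0.08 -0.02 -0.  ] w 0.0437
bolt_head 0.85 [354.3 156.1] [ 0.5609 -0.2248  0.072 ]
punch_ball 0.81 [341.5 252.1] [ 0.5634 -0.1675  0.1   ]
stand 0.78 [345.9 149.9] [ 0.5623 -0.2249  0.    ]
stand 0.39 [351.5 151. ] [ 0.5575 -0.2246  0.    ]
```

View pics/ws.png

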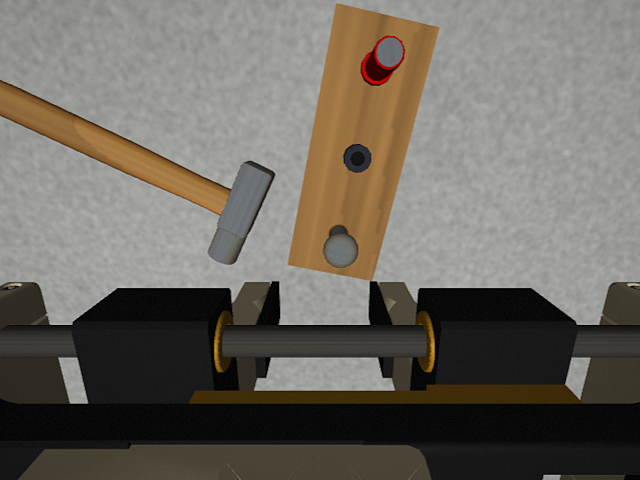

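```bash
python3 -c "
from h import *
import pickle
c,s=pickle.load(open('c_ws.pkl','rb'))
for n,uv,z in [('dtop',(390.5,52),.114),('collar',(376,69),.072),('bolthead',(357.5,158),.078),('ball',(341,250),.1)]: print(n,onplane('wrist',uv,z,c))
p=cv2.imread('pics/ws.png')[:,:,::-1]; crop(p,(384,60),35,'ws_d')
"
```

```text
dtop [ 0.55374933 -0.27893799  0.114     ]
collar [ 0.55488588 -0.27756277  0.072     ]
bolthead [ 0.55929129 -0.22415734  0.078     ]
ball [ 0.56386007 -0.16888152  0.1       ]
crop origin 349 25
```

View pics/ws_d.png

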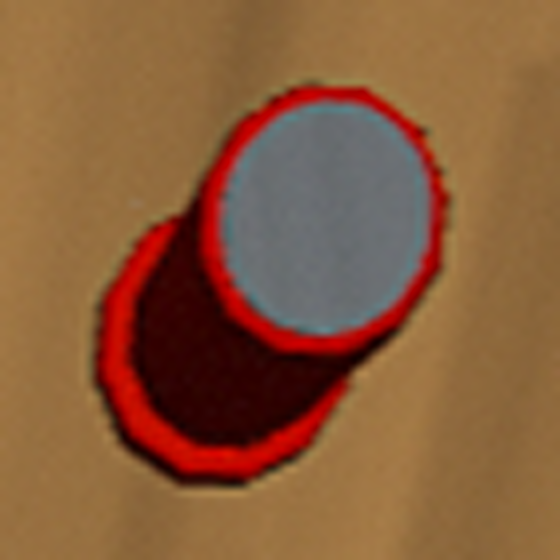

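```bash
python3 -c "
from h import *
go([.5543,-.2783,.14],-85)
"
```

```text
a -96.56 tilt [11.56  0.18  0.18] delta [-0.0201 -0.1213 -0.021 ] n 7
[{dx: 0.15, dy: 0.24, dz: -0.84, wx: 0.36, wy: 0.01, wz: 0.01}, {dx: 0.15, dy: 0.22, dz: -0.85, wx: 0.36, wy: 0.01, wz: 0.01}, {dx: 0.15, dy: 0.19, dz: -0.86, wx: 0.36, wy: 0.01, wz: 0.01}, {dx: 0.15, dy: 0.17, dz: -0.86, wx: 0.36, wy: 0.01, wz: 0.01}, {dx: 0.15, dy: 0.14, dz: -0.87, wx: 0.36, wy: 0.01, wz: 0.01}, {dx: 0.15, dy: 0.12, dz: -0.87, wx: 0.36, wy: 0.01, wz: 0.01}, {dx: 0.15, dy: 0.09, dz: -0.87, wx: 0.36, wy: 0.01, wz: 0.01}]
```

Emit:
{"op": "arm_command", "data": {
  "plan": [
    {"dx":0,"dy":0.24,"dz":-0.84,"wx":0.36,"wy":0,"wz":0},
    {"dx":0.1,"dy":0.22,"dz":-0.85,"wx":0.36,"wy":0,"wz":0},
    {"dx":0.15,"dy":0.19,"dz":-0.85,"wx":0.36,"wy":0,"wz":0},
    {"dx":0.15,"dy":0.17,"dz":-0.85,"wx":0.36,"wy":0,"wz":0},
    {"dx":0.15,"dy":0.14,"dz":-0.85,"wx":0.36,"wy":0,"wz":0},
    {"dx":0.15,"dy":0.12,"dz":-0.85,"wx":0.36,"wy":0,"wz":0},
    {"dx":0.15,"dy":0.1,"dz":-0.85,"wx":0.36,"wy":0,"wz":0},
    {"dx":0,"dy":0,"dz":0,"wx":0,"wy":0,"wz":0}
  ]
}}

```text
time_s: 7.15
tcp_pos: [0.5576, -0.2726, 0.1437]
eef_rot: [-53.0, 89.6, 32.3]
contact_force: [0.4, -0.6, 0.2]
gripper_width: 0.0437
```

```bash
python3 -c "
from h import *
st(); go([.5543,-.2783,.085],-85)
c,p,d=snap('wrist','wd')
"
```

```text
t 7.15 tcp [ 0.5576 -0.2726  0.1437] rot [-52.99  89.63  32.28] F [ 0.4 -0.6  0.2] M [ 0.13 -0.06  0.04] w 0.0437
a -85.27 tilt [0.27 0.23 0.3 ] delta [-0.0033 -0.0057 -0.0587] n 4
[{dx: 0.73, dy: 0.04, dz: -0.08, wx: 0.01, wy: 0.01, wz: 0.02}, {dx: 0.73, dy: 0.04, dz: -0.08, wx: 0.01, wy: 0.01, wz: 0.02}, {dx: 0.73, dy: 0.04, dz: -0.08, wx: 0.01, wy: 0.01, wz: 0.02}, {dx: 0.73, dy: 0.04, dz: -0.08, wx: 0.01, wy: 0.01, wz: 0.02}]
```

View pics/wd.png

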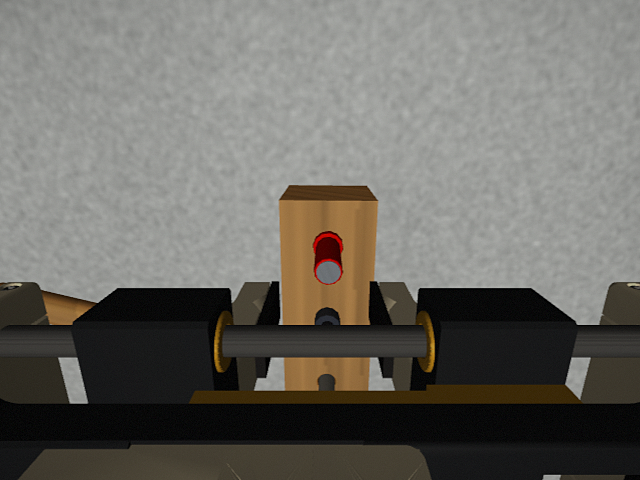

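```bash
python3 -c "
from h import *
print(onplane('wrist',(328.5,271.5),.114),onplane('wrist',(328,245),.072))
"
```

```text
[ 0.55466968 -0.27772993  0.114     ] [ 0.55457046 -0.27909346  0.072     ]
```

Emit:
{"op": "arm_command", "data": {
  "plan": [
    {"dx":0.1,"dy":0.07,"dz":-0.14,"wx":0,"wy":0,"wz":0},
    {"dx":0.4,"dy":0.06,"dz":-0.12,"wx":0,"wy":0,"wz":0},
    {"dx":0.8,"dy":0,"dz":0,"wx":0,"wy":0,"wz":0},
    {"dx":0.8,"dy":0,"dz":0,"wx":0,"wy":0,"wz":0},
    {"dx":0.6,"dy":0,"dz":0,"wx":0,"wy":0,"wz":0},
    {"dx":0.2,"dy":0,"dz":0,"wx":0,"wy":0,"wz":0},
    {"dx":0,"dy":0,"dz":0,"wx":0,"wy":0,"wz":0}
  ]
}}

```text
time_s: 7.78
tcp_pos: [0.5572, -0.2718, 0.0833]
eef_rot: [-64.7, 89.4, 21.1]
contact_force: [-0.6, 0.4, -0.4]
gripper_width: 0.0439
```

```bash
python3 -c "
from h import *
st(); go([.5546,-.278,.085],-85)
"
```

```text
t 7.78 tcp [ 0.5572 -0.2718  0.0833] rot [-64.74  89.44  21.13] F [-0.6  0.4 -0.4] M [ 0.06 -0.02  0.02] w 0.0439
a -85.87 tilt [0.87 0.24 0.51] delta [-0.0026 -0.0062  0.0017] n 1
[{dx: -0.09, dy: 0.11, dz: -0.32, wx: 0.19, wy: 0.05, wz: 0.11}]
```

Emit:
{"op": "arm_command", "data": {
  "plan": [
    {"dx":-0.1,"dy":0.12,"dz":-0.32,"wx":0.1,"wy":0.05,"wz":0.1},
    {"dx":0,"dy":0,"dz":0,"wx":0,"wy":0,"wz":0}
  ]
}}

```text
time_s: 7.95
tcp_pos: [0.5544, -0.2775, 0.0856]
eef_rot: [124.5, 90.0, -150.0]
contact_force: [1.2, -0.5, -0.1]
gripper_width: 0.0436
```

```bash
python3 -c "
from h import *
st(); go([.5546,-.278,.085],-85)
"
```

```text
t 7.95 tcp [ 0.5544 -0.2775  0.0856] rot [ 124.5    89.97 -150.01] F [ 1.2 -0.5 -0.1] M [ 0.13 -0.06 -0.02] w 0.0436
a -85.49 tilt [ 0.49 -0.02 -0.02] delta [ 0.0002 -0.0005 -0.0006] n 1
[{dx: 0.03, dy: -0.01, dz: -0.02, wx: 0.11, wz: -0.01}]
```

Emit:
{"op": "arm_command", "data": {
  "plan": [
    {"dx":0,"dy":0,"dz":0,"wx":0,"wy":0,"wz":0},
    {"dx":0,"dy":0,"dz":0,"wx":0,"wy":0,"wz":0},
    {"dx":0,"dy":0,"dz":0,"wx":0,"wy":0,"wz":0},
    {"dx":0,"dy":0,"dz":0,"wx":0,"wy":0,"wz":0},
    {"dx":0,"dy":0,"dz":0,"wx":0,"wy":0,"wz":0}
  ],
  "fingers": 1,
  "force": 15
}}

```text
time_s: 8.37
tcp_pos: [0.556, -0.2782, 0.0886]
eef_rot: [-104.6, 89.8, -19.1]
contact_force: [-0.9, 0.6, -0.0]
gripper_width: 0.0159
```

```bash
python3 -c "
from h import *
st(); go([.5546,-.278,.085],-85)
"
```

```text
t 8.37 tcp [ 0.556  -0.2782  0.0886] rot [-104.57   89.75  -19.08] F [-0.9  0.6 -0. ] M [ 0.16  0.32 -0.03] w 0.0159
a -85.49 tilt [ 0.49 -0.06  0.24] delta [-0.0014  0.0002 -0.0036] n 1
[{dx: 0.18, dy: 0.07, dz: 0.01, wx: 0.11, wy: -0.01, wz: 0.05}]
```

Emit:
{"op": "arm_command", "data": {
  "plan": [
    {"dx":-0.3,"dy":0,"dz":0,"wx":0,"wy":0,"wz":0},
    {"dx":-0.6,"dy":0,"dz":0,"wx":0,"wy":0,"wz":0},
    {"dx":-0.9,"dy":0,"dz":0,"wx":0,"wy":0,"wz":0},
    {"dx":-0.9,"dy":0,"dz":0,"wx":0,"wy":0,"wz":0},
    {"dx":-0.9,"dy":0,"dz":0,"wx":0,"wy":0,"wz":0},
    {"dx":-0.9,"dy":0,"dz":0,"wx":0,"wy":0,"wz":0},
    {"dx":-0.9,"dy":0,"dz":0,"wx":0,"wy":0,"wz":0},
    {"dx":-0.9,"dy":0,"dz":0,"wx":0,"wy":0,"wz":0},
    {"dx":0,"dy":0,"dz":0,"wx":0,"wy":0,"wz":0}
  ]
}}

```text
time_s: 9.12
tcp_pos: [0.5548, -0.2781, 0.2218]
eef_rot: [-104.1, 89.8, -18.6]
contact_force: [1.1, -0.0, -0.3]
gripper_width: 0.016
```

```bash
python3 -c "
from h import *
st(); snap('wrist','wl1'); go([.626,.095,.20],-85)
"
```

```text
t 9.12 tcp [ 0.5548 -0.2781  0.2218] rot [-104.07   89.8   -18.6 ] F [ 1.1 -0.  -0.3] M [-0.02 -0.24  0.  ] w 0.016
a -85.44 tilt [0.44 0.   0.12] delta [ 0.0717  0.3727 -0.0201] n 20
[{dx: 0.05, dy: -0.1, dz: 0.94}, {dx: 0.05, dy: -0.1, dz: 0.94}, {dx: 0.05, dy: -0.1, dz: 0.94}, {dx: 0.05, dy: -0.1, dz: 0.94}, {dx: 0.05, dy: -0.1, dz: 0.94}, {dx: 0.05, dy: -0.1, dz: 0.94}, {dx: 0.05, dy: -0.1, dz: 0.94}, {dx: 0.05, dy: -0.1, dz: 0.94}, {dx: 0.05, dy: -0.1, dz: 0.94}, {dx: 0.05, dy: -0.1, dz: 0.94}, {dx: 0.05, dy: -0.1, dz: 0.94}, {dx: 0.05, dy: -0.1, dz: 0.94}, {dx: 0.05, dy: -0.1, dz: 0.94}, {dx: 0.05, dy: -0.1, dz: 0.94}, {dx: 0.05, dy: -0.1, dz: 0.94}, {dx: 0.05, dy: -0.1, dz: 0.94}, {dx: 0.05, dy: -0.1, dz: 0.94}, {dx: 0.05, dy: -0.1, dz: 0.94}, {dx: 0.05, dy: -0.1, dz: 0.94}, {dx: 0.05, dy: -0.1, dz: 0.94}]
```

View pics/wl1.png

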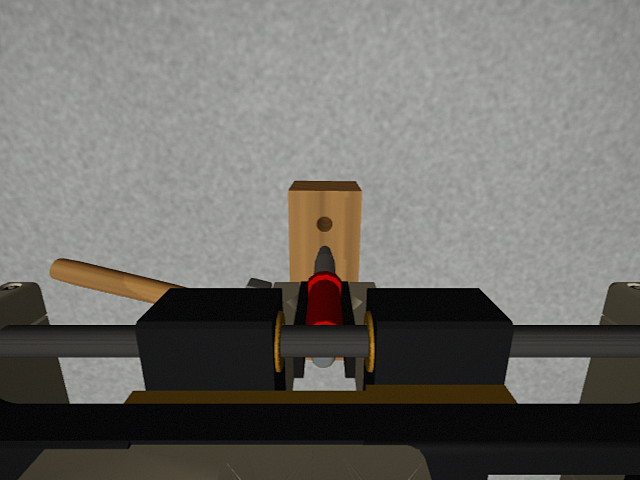

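```bash
python3 -c "
from h import *
p=cv2.imread('pics/wl1.png')[:,:,::-1]; crop(p,(324,270),35,'wl1_t')
s=st()
for uv,dz in [((324,250),-.0826)]:
  X=onplane('wrist',uv,s['tcp_pos'][2]+dz); print(X, X-s['tcp_pos'])
"
```

```text
crop origin 289 235
t 9.17 tcp [ 0.5543 -0.2777  0.2201] rot [-88.62  89.88  -3.17] F [ 0.3  0.3 -1.4] M [ 0.1  -0.03 -0.01] w 0.0156
[ 0.55377809 -0.27854657  0.1374812 ] [-0.00049452 -0.00088503 -0.0826    ]
```

View pics/wl1_t.png

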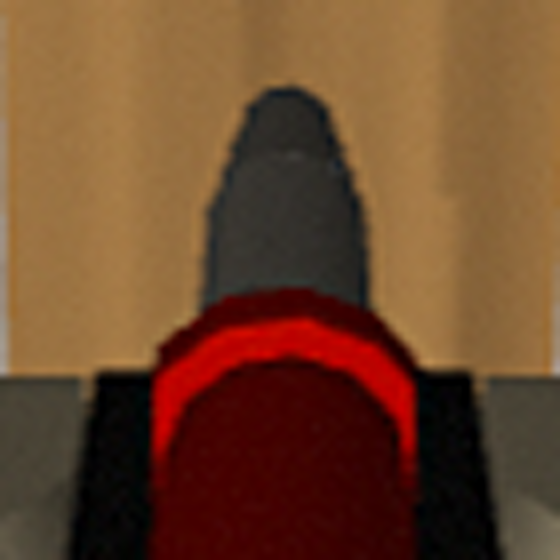

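Emit:
{"op": "arm_command", "data": {
  "plan": [
    {"dx":0,"dy":-0.1,"dz":0.5,"wx":0,"wy":0,"wz":0},
    {"dx":0,"dy":-0.1,"dz":0.9,"wx":0,"wy":0,"wz":0},
    {"dx":0,"dy":-0.1,"dz":0.9,"wx":0,"wy":0,"wz":0},
    {"dx":0,"dy":-0.1,"dz":0.9,"wx":0,"wy":0,"wz":0},
    {"dx":0,"dy":-0.1,"dz":0.9,"wx":0,"wy":0,"wz":0},
    {"dx":0,"dy":-0.1,"dz":0.9,"wx":0,"wy":0,"wz":0},
    {"dx":0,"dy":-0.1,"dz":0.9,"wx":0,"wy":0,"wz":0},
    {"dx":0,"dy":-0.1,"dz":0.9,"wx":0,"wy":0,"wz":0},
    {"dx":0,"dy":-0.1,"dz":0.9,"wx":0,"wy":0,"wz":0},
    {"dx":0.1,"dy":-0.1,"dz":0.9,"wx":0,"wy":0,"wz":0},
    {"dx":0.1,"dy":-0.1,"dz":0.9,"wx":0,"wy":0,"wz":0},
    {"dx":0.1,"dy":-0.1,"dz":0.9,"wx":0,"wy":0,"wz":0},
    {"dx":0.1,"dy":-0.1,"dz":0.9,"wx":0,"wy":0,"wz":0},
    {"dx":0.1,"dy":-0.1,"dz":0.9,"wx":0,"wy":0,"wz":0},
    {"dx":0.1,"dy":-0.1,"dz":0.9,"wx":0,"wy":0,"wz":0},
    {"dx":0.1,"dy":-0.1,"dz":0.9,"wx":0,"wy":0,"wz":0},
    {"dx":0.1,"dy":-0.1,"dz":0.9,"wx":0,"wy":0,"wz":0},
    {"dx":0.1,"dy":-0.1,"dz":0.9,"wx":0,"wy":0,"wz":0},
    {"dx":0.1,"dy":-0.1,"dz":0.7,"wx":0,"wy":0,"wz":0},
    {"dx":0,"dy":0,"dz":0,"wx":0,"wy":0,"wz":0}
  ]
}}

```text
time_s: 10.83
tcp_pos: [0.608, 0.0731, 0.1758]
eef_rot: [93.0, 88.2, 178.1]
contact_force: [-0.4, 0.1, -1.4]
gripper_width: 0.0152
```

```bash
python3 -c "
from h import *
st(); go([.6254,.1025,.172],-85)
"
```

```text
t 10.83 tcp [0.608  0.0731 0.1758] rot [ 92.96  88.17 178.12] F [-0.4  0.1 -1.4] M [ 0.06 -0.2   0.02] w 0.0152
a -85.16 tilt [ 0.16 -0.1  -1.83] delta [ 0.0174  0.0294 -0.0038] n 2
[{dx: 0.08, dy: -0.37, dz: 0.77, wx: 0.02, wy: -0.01, wz: -0.2}, {dx: 0.09, dy: -0.37, dz: 0.77, wx: 0.02, wy: -0.01, wz: -0.2}]
```

```bash
cat >> h.py <<'E'
def rows_print(T,p,G,goal,n=None):
    rv=Ro.from_matrix(T.T@G).as_rotvec(); d=goal-p
    n=n or max(1,int(np.ceil(max(np.abs(rv).max()/.08,np.linalg.norm(d)/.0195))))
    v=T.T@d/n/.02; w=rv/n/.08
    print("world delta mm",np.round(d*1e3,1),"rot deg",np.round(np.degrees(rv),2),"n",n,"row dx dy dz",np.round(v,2),"w",np.round(w,2))
def gotip(tip,axis,off,adeg=-85,n=None):
    """tip world target, axis = downward pin direction, off = tip in tool frame"""
    s=r.get_state(); T=Ro.from_euler('xyz',s["eef_rot"],degrees=True).as_matrix(); p=np.array(s["tcp_pos"])
    x=np.array(axis)/np.linalg.norm(axis); a=np.radians(adeg); y=np.array([np.sin(a),np.cos(a),0]); z=np.cross(x,y); z/=np.linalg.norm(z); y=np.cross(z,x)
    G=np.array([x,y,z]).T; off=np.array(off)
    print("tip now",np.round(p+T@off,4),"axis now",np.round(T[:,0],3))
    rows_print(T,p,G,np.array(tip)-G@off,n)
E
python3 -c "
from h import *
st(); gotip([.6257,.1016,.082],[.004,-.028,-1],[.0826,.0003,-.001])
"
```

```text
t 10.83 tcp [0.608  0.0731 0.1758] rot [ 92.96  88.17 178.12] F [-0.4  0.1 -1.4] M [ 0.06 -0.2   0.02] w 0.0152
tip now [0.605  0.0722 0.0932] axis now [-0.032  0.001 -0.999]
world delta mm [ 17.7  31.8 -11.2] rot deg [ 0.18  1.48 -2.2 ] n 2 row dx dy dz [ 0.27 -0.38  0.83] w [ 0.02  0.16 -0.24]
```

Emit:
{"op": "arm_command", "data": {
  "plan": [
    {"dx":0.1,"dy":-0.38,"dz":0.8,"wx":0,"wy":0.16,"wz":-0.24},
    {"dx":0.2,"dy":-0.38,"dz":0.7,"wx":0,"wy":0.16,"wz":-0.24},
    {"dx":0,"dy":0,"dz":0,"wx":0,"wy":0,"wz":0}
  ]
}}

```text
time_s: 11.08
tcp_pos: [0.6248, 0.1031, 0.1665]
eef_rot: [-171.4, 88.3, -86.2]
contact_force: [0.4, -0.2, -1.0]
gripper_width: 0.0154
```

```bash
python3 -c "
from h import *
s=st(); gotip([.6257,.1016,.082],[.004,-.028,-1],[.0826,.0003,-.001])
c,p,d=snap('wrist','wi1'); crop(p,(324,255),35,'wi1c')
"
```

```text
t 11.08 tcp [0.6248 0.1031 0.1665] rot [-171.43   88.28  -86.25] F [ 0.4 -0.2 -1. ] M [0.16 0.01 0.01] w 0.0154
tip now [0.6246 0.0996 0.084 ] axis now [ 0.002 -0.03  -1.   ]
world delta mm [ 0.9  1.8 -2. ] rot deg [ 0.18 -0.12 -0.11] n 1 row dx dy dz [ 0.1  -0.04  0.1 ] w [ 0.04 -0.03 -0.02]
crop origin 289 220
```

View pics/wi1c.png

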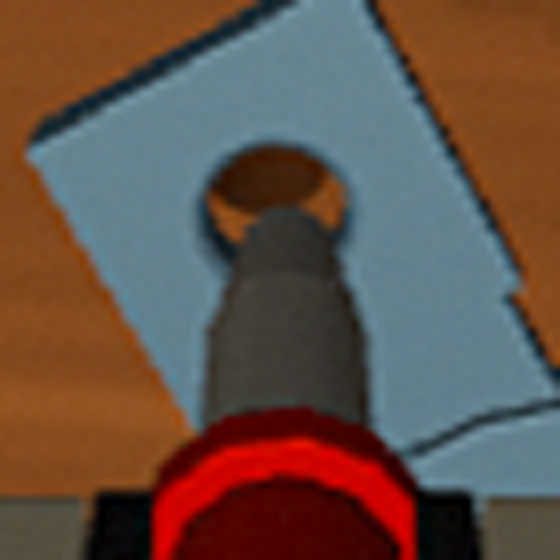

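```bash
python3 -c "
from h import *
c=cam('wrist')
print('tip',onplane('wrist',(325.2,250.5),.084,c),'hole',onplane('wrist',(323.6,245.6),.064,c),onplane('wrist',(323.6+.06,245.9),.064,c))
p=cv2.imread('pics/wi1.png')[:,:,::-1]
overlay(p,c,'wrist',(324,255),35,'ov3',[([.6254,.1030],.064,.00675,(0,0,255)),([.6259,.0999],.054,.00675,(0,255,0)),([.6246,.0996],.084,.004,(255,0,255))])
"
```

```text
tip [0.62282702 0.09943728 0.084     ] hole [0.62418871 0.10164326 0.064     ] [0.62416398 0.10187919 0.064     ]
```

View pics/ov3.png

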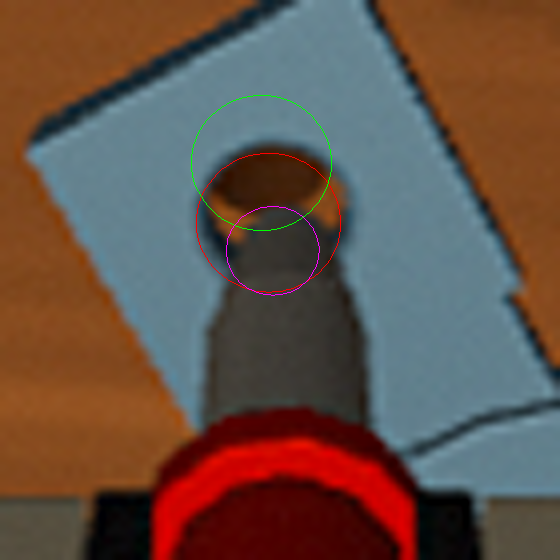

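Emit:
{"op": "arm_command", "data": {
  "plan": [
    {"dx":0.5,"dy":-0.08,"dz":0.1,"wx":0,"wy":0,"wz":0},
    {"dx":0,"dy":0,"dz":0,"wx":0,"wy":0,"wz":0}
  ]
}}

```text
time_s: 11.3
tcp_pos: [0.6252, 0.1035, 0.1554]
eef_rot: [-177.0, 88.3, -91.8]
contact_force: [-0.6, -0.1, -1.9]
gripper_width: 0.0156
```

```bash
python3 -c "
from h import *
s=st(); gotip([.6257,.1016,.06],[.004,-.028,-1],[.0826,.0003,-.001])
c,p,d=snap('wrist','wi2'); crop(p,(324,255),35,'wi2c')
"
```

```text
t 11.3 tcp [0.6252 0.1035 0.1554] rot [-177.01   88.3   -91.82] F [-0.6 -0.1 -1.9] M [ 0.19  0.08 -0.  ] w 0.0156
tip now [0.6247 0.1001 0.0728] axis now [-0.001 -0.03  -1.   ]
world delta mm [  0.6   1.4 -12.8] rot deg [ 0.19 -0.11 -0.27] n 1 row dx dy dz [ 0.64 -0.02  0.09] w [ 0.04 -0.03 -0.06]
crop origin 289 220
```

View pics/wi2c.png

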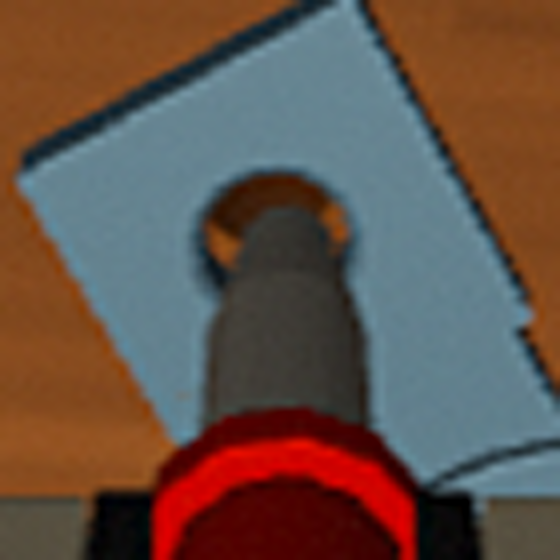

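```bash
python3 -c "
from h import *
c=cam('wrist')
px=lambda a,b:(289+(a+.5)/8-.5,220+(b+.5)/8-.5)
h=onplane('wrist',px(277,240),.064,c); t=onplane('wrist',px(290,245),.0728,c); print(h,t,(t-h)*1e3)
p=cv2.imread('pics/wi2.png')[:,:,::-1]
overlay(p,c,'wrist',(324,255),35,'ov4',[(h[:2],.064,.00675,(0,0,255)),(h[:2]+[.0005,-.0032],.054,.00675,(0,255,0)),(t[:2],.0728,.004,(255,0,255))])
"
```

```text
[0.62586175 0.10265198 0.064     ] [0.6245161  0.10053637 0.0728    ] [-1.34564656 -2.11561067  8.8       ]
```

View pics/ov4.png

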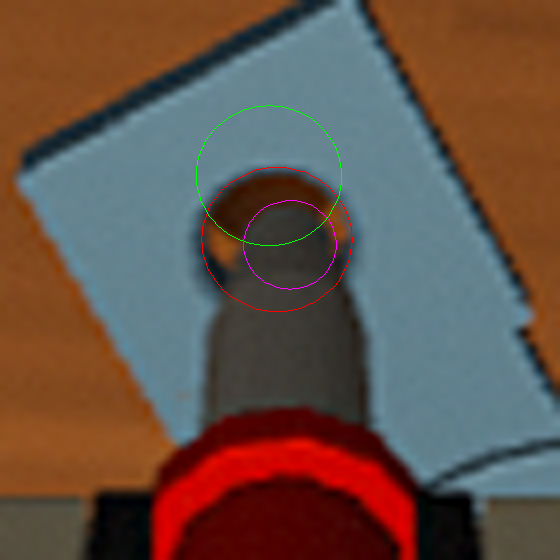

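Emit:
{"op": "arm_command", "data": {
  "plan": [
    {"dx":0.2,"dy":-0.08,"dz":0.07,"wx":0,"wy":0,"wz":-0.05},
    {"dx":0.3,"dy":-0.05,"dz":0.05,"wx":0,"wy":0,"wz":0},
    {"dx":0,"dy":0,"dz":0,"wx":0,"wy":0,"wz":0}
  ]
}}

```text
time_s: 11.6
tcp_pos: [0.6291, 0.1038, 0.1463]
eef_rot: [-164.1, 88.3, -79.0]
contact_force: [-0.2, -0.6, -0.7]
gripper_width: 0.0156
```

```bash
python3 -c "
from h import *
s=st(); gotip([.6261,.1013,.054],[.004,-.028,-1],[.0826,.0003,-.001])
c,p,d=snap('wrist','wi3'); crop(p,(324,255),35,'wi3c')
"
```

```text
t 11.6 tcp [0.6291 0.1038 0.1463] rot [-164.09   88.29  -79.  ] F [-0.2 -0.6 -0.7] M [0.2  0.02 0.04] w 0.0156
tip now [0.6292 0.1004 0.0638] axis now [ 0.006 -0.029 -1.   ]
world delta mm [-2.9  0.8 -9.8] rot deg [ 0.08 -0.07  0.1 ] n 1 row dx dy dz [0.49 0.15 0.04] w [ 0.02 -0.01  0.02]
crop origin 289 220
```

View pics/wi3c.png

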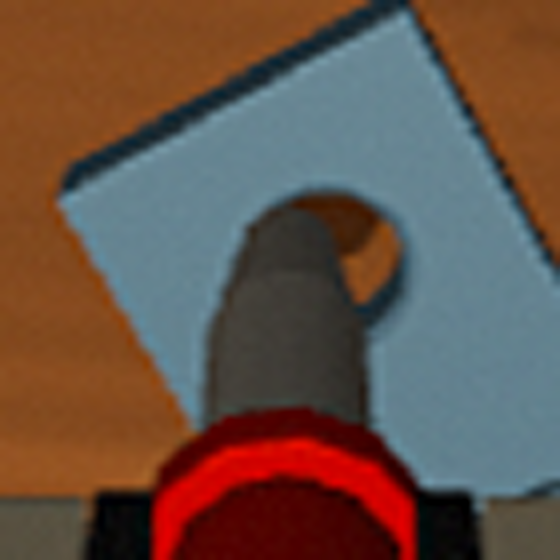

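```bash
cat >> h.py <<'E'
def rel(hc,tip=(290,245),org=(289,220),tz=None):
    c=cam('wrist'); px=lambda a,b:(org[0]+(a+.5)/8-.5,org[1]+(b+.5)/8-.5)
    h=onplane('wrist',px(*hc),.064,c); t=onplane('wrist',px(*tip),tz,c); print('hole',h,'tip',t,'tip-hole mm',np.round((t-h)*1e3,2))
E
python3 -c "
from h import *
rel((329,258),tz=.0638)"
```

```text
hole [0.62510717 0.1021601  0.064     ] tip [0.62836359 0.10076979 0.0638    ] tip-hole mm [ 3.26 -1.39 -0.2 ]
```

Emit:
{"op": "arm_command", "data": {
  "plan": [
    {"dx":-0.05,"dy":0.14,"dz":0.01,"wx":0,"wy":0,"wz":0},
    {"dx":0,"dy":0,"dz":0,"wx":0,"wy":0,"wz":0}
  ]
}}

```text
time_s: 11.82
tcp_pos: [0.626, 0.1037, 0.1477]
eef_rot: [-164.9, 88.3, -79.8]
contact_force: [-0.4, -0.7, -1.5]
gripper_width: 0.0159
```

```bash
python3 -c "
from h import *
s=st(); gotip([.6261,.1013,.054],[.004,-.028,-1],[.0826,.0003,-.001])
c,p,d=snap('wrist','wi4'); crop(p,(324,255),35,'wi4c')
"
```

```text
t 11.82 tcp [0.626  0.1037 0.1477] rot [-164.89   88.28  -79.84] F [-0.4 -0.7 -1.5] M [ 0.21 -0.01 -0.06] w 0.0159
tip now [0.6261 0.1003 0.0652] axis now [ 0.005 -0.03  -1.   ]
world delta mm [  0.1   0.9 -11.2] rot deg [ 0.04 -0.08  0.08] n 1 row dx dy dz [0.56 0.   0.06] w [ 0.01 -0.02  0.02]
crop origin 289 220
```

View pics/wi4c.png

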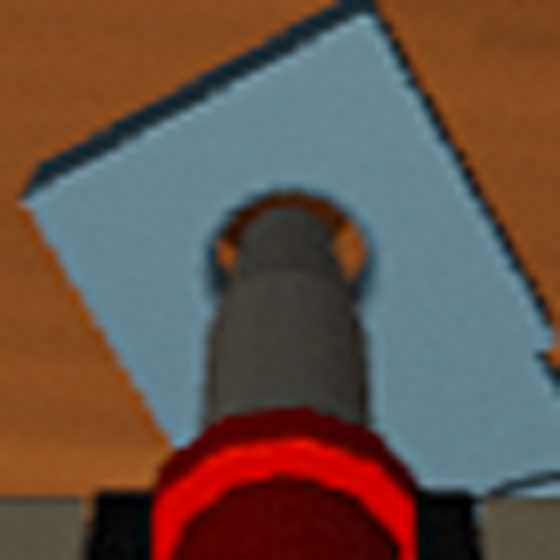

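Emit:
{"op": "arm_command", "data": {
  "plan": [
    {"dx":0.3,"dy":0,"dz":0.02,"wx":0,"wy":0,"wz":0},
    {"dx":0,"dy":0,"dz":0,"wx":0,"wy":0,"wz":0}
  ]
}}

```text
time_s: 12.03
tcp_pos: [0.6263, 0.104, 0.1418]
eef_rot: [-162.7, 88.3, -77.7]
contact_force: [-0.3, -0.3, -1.5]
gripper_width: 0.0155
```

```bash
python3 -c "
from h import *
s=st(); gotip([.6261,.1013,.054],[.004,-.028,-1],[.0826,.0003,-.001])
c,p,d=snap('wrist','wi5'); crop(p,(324,255),35,'wi5c')
"
```

```text
t 12.03 tcp [0.6263 0.104  0.1418] rot [-162.73   88.3   -77.68] F [-0.3 -0.3 -1.5] M [0.18 0.1  0.03] w 0.0155
tip now [0.6265 0.1007 0.0593] axis now [ 0.006 -0.029 -1.   ]
world delta mm [-0.2  0.6 -5.3] rot deg [ 0.04 -0.04  0.14] n 1 row dx dy dz [0.26 0.01 0.03] w [ 0.01 -0.01  0.03]
crop origin 289 220
```

View pics/wi5c.png

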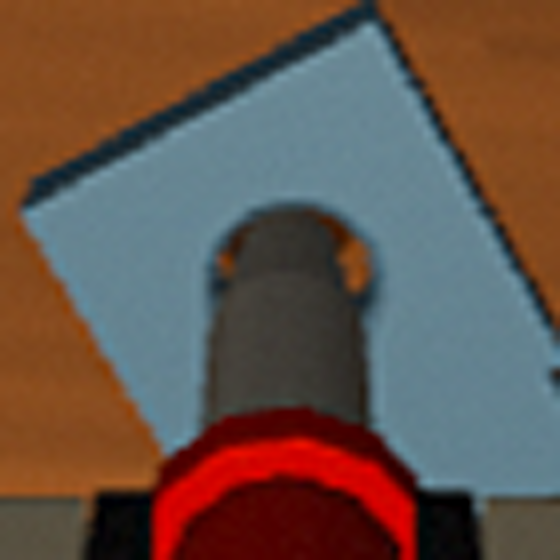

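Emit:
{"op": "arm_command", "data": {
  "plan": [
    {"dx":0.3,"dy":0.01,"dz":0.02,"wx":0,"wy":0,"wz":0},
    {"dx":0,"dy":0,"dz":0,"wx":0,"wy":0,"wz":0}
  ]
}}

```text
time_s: 12.25
tcp_pos: [0.6267, 0.1045, 0.1361]
eef_rot: [-160.4, 88.3, -75.3]
contact_force: [-1.0, -0.2, -1.7]
gripper_width: 0.0154
```

```bash
python3 -c "
from h import *
s=st(); rel((295,271),tz=.0593); gotip([.6263,.1009,.045],[.004,-.028,-1],[.0826,.0003,-.001])
"
```

```text
t 12.25 tcp [0.6267 0.1045 0.1361] rot [-160.41   88.3   -75.34] F [-1.  -0.2 -1.7] M [0.17 0.04 0.02] w 0.0154
hole [0.62551846 0.10050645 0.064     ] tip [0.62589151 0.09967657 0.0593    ] tip-hole mm [ 0.37 -0.83 -4.7 ]
tip now [0.6269 0.1012 0.0536] axis now [ 0.007 -0.029 -1.   ]
world delta mm [-0.3 -0.3 -8.6] rot deg [ 0.06 -0.02  0.2 ] n 1 row dx dy dz [ 0.43  0.02 -0.  ] w [ 0.01 -0.    0.04]
```

Emit:
{"op": "arm_command", "data": {
  "plan": [
    {"dx":0.25,"dy":0.02,"dz":-0.03,"wx":0,"wy":0,"wz":0},
    {"dx":0,"dy":0,"dz":0,"wx":0,"wy":0,"wz":0}
  ]
}}

```text
time_s: 12.42
tcp_pos: [0.6262, 0.1041, 0.1304]
eef_rot: [-160.4, 88.3, -75.4]
contact_force: [-0.5, 0.1, -1.7]
gripper_width: 0.0156
```

```bash
python3 -c "
from h import *
s=st(); gotip([.6263,.1009,.045],[.004,-.028,-1],[.0826,.0003,-.001])
c,p,d=snap('wrist','wi6'); crop(p,(324,255),35,'wi6c')
"
```

```text
t 12.42 tcp [0.6262 0.1041 0.1304] rot [-160.43   88.32  -75.35] F [-0.5  0.1 -1.7] M [ 0.48  0.27 -0.04] w 0.0156
tip now [0.6264 0.1007 0.0479] axis now [ 0.007 -0.028 -1.   ]
world delta mm [ 0.2  0.1 -2.9] rot deg [ 0.06 -0.    0.2 ] n 1 row dx dy dz [ 0.15 -0.01  0.01] w [ 0.01 -0.    0.04]
crop origin 289 220
```

View pics/wi6c.png

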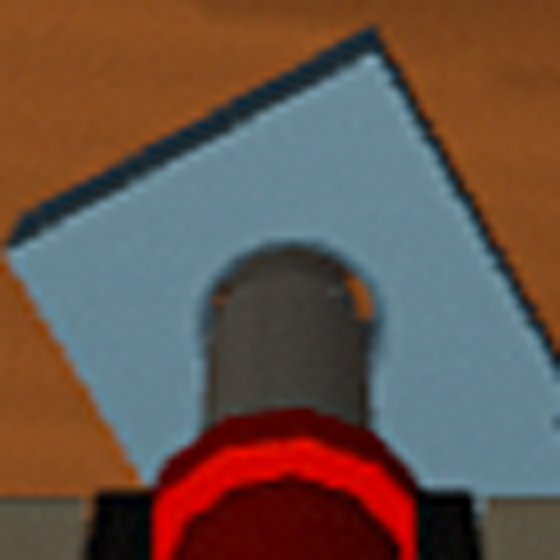

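Emit:
{"op": "arm_command", "data": {
  "plan": [
    {"dx":0.25,"dy":0.02,"dz":-0.06,"wx":0,"wy":0,"wz":0.03},
    {"dx":0,"dy":0,"dz":0,"wx":0,"wy":0,"wz":0}
  ]
}}

```text
time_s: 12.63
tcp_pos: [0.6263, 0.1035, 0.1262]
eef_rot: [-161.8, 88.4, -76.7]
contact_force: [-1.1, 1.3, -2.8]
gripper_width: 0.0158
```

```bash
python3 -c "
from h import *
s=st(); gotip([.6263,.1000,.040],[.004,-.028,-1],[.0826,.0003,-.001])
"
```

```text
t 12.63 tcp [0.6263 0.1035 0.1262] rot [-161.79   88.4   -76.69] F [-1.1  1.3 -2.8] M [ 0.79  0.27 -0.  ] w 0.0158
tip now [0.6265 0.1002 0.0437] axis now [ 0.006 -0.027 -1.   ]
world delta mm [ 0.1 -0.2 -3.7] rot deg [0.1  0.06 0.13] n 1 row dx dy dz [ 0.18 -0.   -0.  ] w [0.02 0.01 0.03]
```

Emit:
{"op": "arm_command", "data": {
  "plan": [
    {"dx":0.22,"dy":0.01,"dz":-0.08,"wx":0,"wy":0.02,"wz":0.02},
    {"dx":0,"dy":0,"dz":-0.04,"wx":0,"wy":0,"wz":0}
  ]
}}

```text
time_s: 12.8
tcp_pos: [0.6263, 0.1017, 0.1219]
eef_rot: [-163.3, 88.4, -78.2]
contact_force: [-1.2, 3.9, -4.2]
gripper_width: 0.0157
```

```bash
python3 -c "
from h import *
s=st(); gotip([.6263,.0990,.036],[.004,-.028,-1],[.0826,.0003,-.001])
c,p,d=snap('wrist','wi7'); crop(p,(324,255),35,'wi7c')
"
```

```text
t 12.8 tcp [0.6263 0.1017 0.1219] rot [-163.35   88.39  -78.23] F [-1.2  3.9 -4.2] M [ 1.52  0.26 -0.04] w 0.0157
tip now [0.6264 0.0985 0.0394] axis now [ 0.006 -0.027 -1.   ]
world delta mm [ 0.1  0.6 -3.4] rot deg [0.11 0.04 0.1 ] n 1 row dx dy dz [0.17 0.   0.03] w [0.02 0.01 0.02]
crop origin 289 220
```

View pics/wi7c.png

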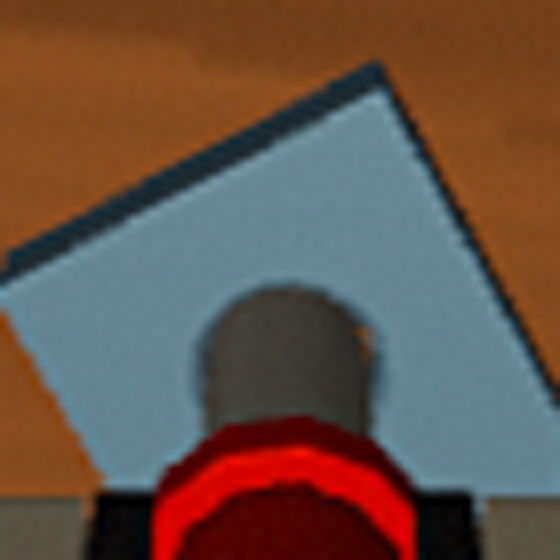

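Emit:
{"op": "arm_command", "data": {
  "plan": [
    {"dx":0.22,"dy":0,"dz":0.03,"wx":0,"wy":0,"wz":0.02},
    {"dx":0.05,"dy":0,"dz":0,"wx":0,"wy":0,"wz":0}
  ]
}}

```text
time_s: 13.02
tcp_pos: [0.6267, 0.1019, 0.1172]
eef_rot: [-165.0, 88.4, -79.9]
contact_force: [-1.7, 1.3, 2.0]
gripper_width: 0.0154
```

```bash
python3 -c "
from h import *
s=st(); gotip([.6263,.0990,.036],[.004,-.028,-1],[.0826,.0003,-.001])
"
```

```text
t 13.02 tcp [0.6267 0.1019 0.1172] rot [-165.     88.39  -79.86] F [-1.7  1.3  2. ] M [ 0.64  0.65 -0.01] w 0.0154
tip now [0.6268 0.0986 0.0347] axis now [ 0.005 -0.028 -1.   ]
world delta mm [-0.4  0.4  1.3] rot deg [0.13 0.02 0.05] n 1 row dx dy dz [-0.07  0.02  0.02] w [0.03 0.   0.01]
```

Emit:
{"op": "arm_command", "data": {
  "plan": [
    {"dx":0.2,"dy":0.03,"dz":0.02,"wx":0,"wy":0,"wz":0},
    {"dx":0.05,"dy":0,"dz":0,"wx":0,"wy":0,"wz":0}
  ]
}}

```text
time_s: 13.18
tcp_pos: [0.6268, 0.1015, 0.113]
eef_rot: [-163.1, 88.3, -78.0]
contact_force: [-2.3, 1.0, 3.0]
gripper_width: 0.0156
```

```bash
python3 -c "
from h import *
s=st(); gotip([.6263,.0990,.036],[.004,-.028,-1],[.0826,.0003,-.001])
c,p,d=snap('wrist','wi8'); crop(p,(324,270),35,'wi8c')
"
```

```text
t 13.18 tcp [0.6268 0.1015 0.113 ] rot [-163.15   88.31  -77.99] F [-2.3  1.   3. ] M [0.52 0.9  0.  ] w 0.0156
tip now [0.6269 0.0982 0.0305] axis now [ 0.006 -0.029 -1.   ]
world delta mm [-0.5  0.8  5.5] rot deg [ 0.16 -0.04  0.13] n 1 row dx dy dz [-0.28  0.02  0.03] w [ 0.03 -0.01  0.03]
crop origin 289 235
```

View pics/wi8c.png

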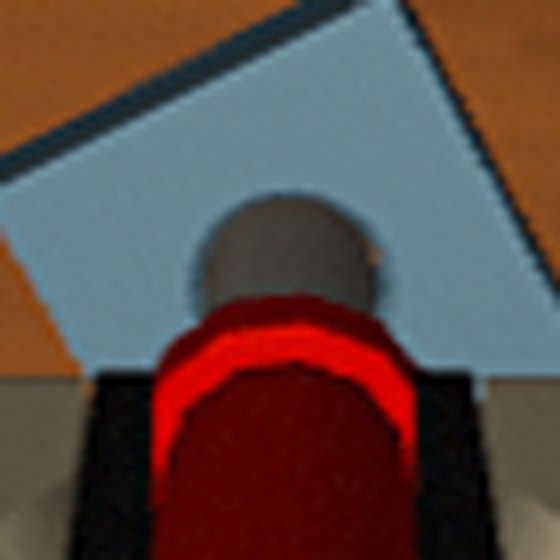

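Emit:
{"op": "arm_command", "data": {
  "plan": [
    {"dx":0.2,"dy":0.07,"dz":0.02,"wx":0,"wy":0,"wz":0},
    {"dx":0.05,"dy":0.02,"dz":0,"wx":0,"wy":0,"wz":0}
  ]
}}

```text
time_s: 13.4
tcp_pos: [0.6262, 0.1015, 0.109]
eef_rot: [-159.0, 88.3, -73.8]
contact_force: [0.3, -0.5, 0.3]
gripper_width: 0.0158
```

```bash
python3 -c "
from h import *
s=st(); gotip([.6263,.0990,.036],[.004,-.028,-1],[.0826,.0003,-.001])
"
```

```text
t 13.4 tcp [0.6262 0.1015 0.109 ] rot [-159.02   88.26  -73.84] F [ 0.3 -0.5  0.3] M [ 0.09 -0.13 -0.01] w 0.0158
tip now [0.6265 0.0981 0.0264] axis now [ 0.008 -0.029 -1.   ]
world delta mm [0.1 0.8 9.6] rot deg [ 0.17 -0.04  0.26] n 1 row dx dy dz [-0.48 -0.01  0.03] w [ 0.04 -0.01  0.06]
```

Emit:
{"op": "arm_command", "data": {
  "plan": [
    {"dx":0.22,"dy":0.01,"dz":0.01,"wx":0,"wy":0,"wz":0.05},
    {"dx":0.15,"dy":0,"dz":0,"wx":0,"wy":0,"wz":0}
  ]
}}

```text
time_s: 13.57
tcp_pos: [0.6268, 0.1012, 0.1024]
eef_rot: [-163.6, 88.3, -78.4]
contact_force: [-1.9, 0.3, 5.1]
gripper_width: 0.0156
```

```bash
python3 -c "
from h import *
s=st(); gotip([.6263,.0980,.020],[.004,-.028,-1],[.0826,.0003,-.001])
"
```

```text
t 13.57 tcp [0.6268 0.1012 0.1024] rot [-163.6    88.31  -78.4 ] F [-1.9  0.3  5.1] M [ 0.32  0.78 -0.08] w 0.0156
tip now [0.6269 0.0979 0.0199] axis now [ 0.006 -0.029 -1.   ]
world delta mm [-0.4  0.1  0.1] rot deg [ 0.19 -0.04  0.11] n 1 row dx dy dz [-0.    0.02  0.  ] w [ 0.04 -0.01  0.02]
```

Emit:
{"op": "arm_command", "data": {
  "plan": [
    {"dx":0.2,"dy":0.06,"dz":0,"wx":0,"wy":0,"wz":0.02},
    {"dx":0.1,"dy":0.02,"dz":0,"wx":0,"wy":0,"wz":0}
  ]
}}

```text
time_s: 13.73
tcp_pos: [0.6264, 0.1012, 0.0965]
eef_rot: [-162.2, 88.3, -77.0]
contact_force: [0.8, -1.2, 2.3]
gripper_width: 0.015
```

```bash
python3 -c "
from h import *
s=st(); gotip([.6263,.0980,.020],[.004,-.028,-1],[.0826,.0003,-.001])
"
```

```text
t 13.73 tcp [0.6264 0.1012 0.0965] rot [-162.23   88.33  -77.02] F [ 0.8 -1.2  2.3] M [-0.19 -0.47  0.06] w 0.015
tip now [0.6266 0.0979 0.014 ] axis now [ 0.007 -0.028 -1.   ]
world delta mm [-0.1  0.1  6. ] rot deg [ 0.2  -0.01  0.15] n 1 row dx dy dz [-0.3  0.  -0. ] w [ 0.04 -0.    0.03]
```

Emit:
{"op": "arm_command", "data": {
  "plan": [
    {"dx":0.2,"dy":0,"dz":0.01,"wx":0,"wy":0,"wz":0.03},
    {"dx":0.1,"dy":0.01,"dz":0,"wx":0,"wy":0,"wz":0}
  ]
}}

```text
time_s: 13.9
tcp_pos: [0.6265, 0.101, 0.0899]
eef_rot: [-166.4, 88.4, -81.2]
contact_force: [0.7, 0.6, 2.0]
gripper_width: 0.0156
```

```bash
python3 -c "
from h import *
s=st(); gotip([.6263,.0980,.004],[.004,-.028,-1],[.0826,.0003,-.001])
c,p,d=snap('wrist','wi9'); crop(p,(324,280),45,'wi9c')
"
```

```text
t 13.9 tcp [0.6265 0.101  0.0899] rot [-166.37   88.36  -81.17] F [0.7 0.6 2. ] M [-0.07 -0.47 -0.01] w 0.0156
tip now [0.6265 0.0977 0.0074] axis now [ 0.004 -0.028 -1.   ]
world delta mm [-0.2  0.3 -3.4] rot deg [ 0.2  -0.02  0.02] n 1 row dx dy dz [0.17 0.01 0.02] w [ 0.04 -0.    0.01]
crop origin 279 235
```

View pics/wi9c.png

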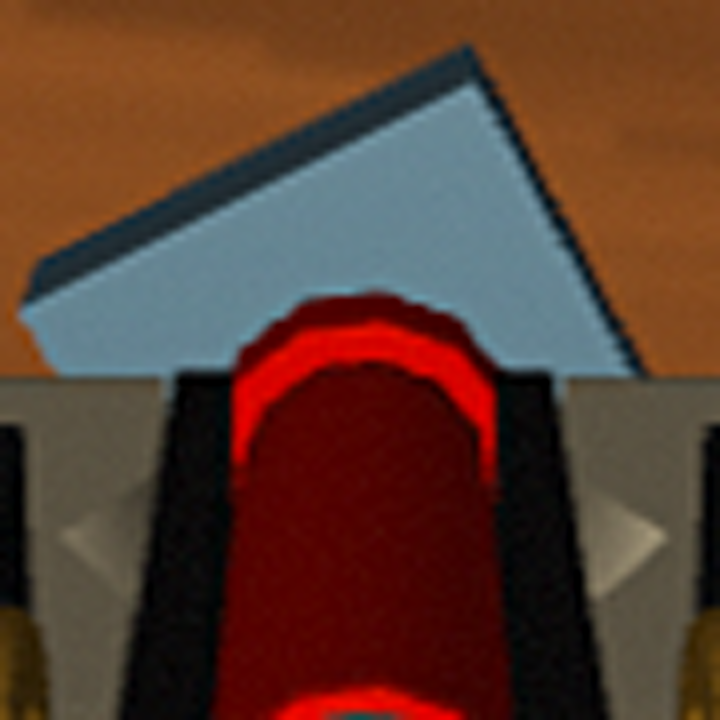

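Emit:
{"op": "arm_command", "data": {
  "plan": [
    {"dx":0.12,"dy":0,"dz":0.01,"wx":0,"wy":0,"wz":0},
    {"dx":0.05,"dy":0,"dz":0,"wx":0,"wy":0,"wz":0}
  ]
}}

```text
time_s: 14.12
tcp_pos: [0.6268, 0.1009, 0.0863]
eef_rot: [-166.4, 88.3, -81.2]
contact_force: [-2.9, -0.4, 11.7]
gripper_width: 0.0156
```

```bash
python3 -c "
from h import *
s=st(); gotip([.6263,.0980,.004],[.004,-.028,-1],[.0826,.0003,-.001])
"
```

```text
t 14.12 tcp [0.6268 0.1009 0.0863] rot [-166.38   88.32  -81.17] F [-2.9 -0.4 11.7] M [-0.11  1.01 -0.04] w 0.0156
tip now [0.6267 0.0975 0.0038] axis now [ 0.004 -0.029 -1.   ]
world delta mm [-0.4  0.4  0.2] rot deg [ 0.21 -0.05  0.03] n 1 row dx dy dz [-0.01  0.02  0.02] w [ 0.04 -0.01  0.01]
```

```bash
python3 -c "
from h import *
c,p,d=snap('wrist','wi10'); crop(p,(324,280),45,'wi10c',6)
c,p,d=snap('scene','sc10'); u=proj('scene',[.626,.1,.07],c); crop(p,u,40,'sc10c',7)
"
```

```text
crop origin 279 235
crop origin 305 179
```

View pics/sc10c.png

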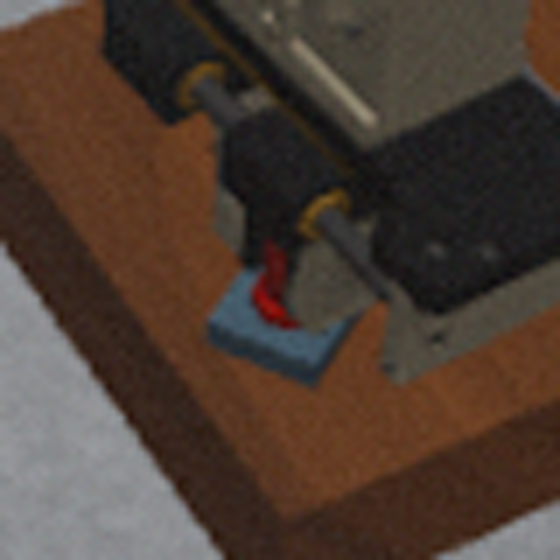

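View pics/wi10c.png

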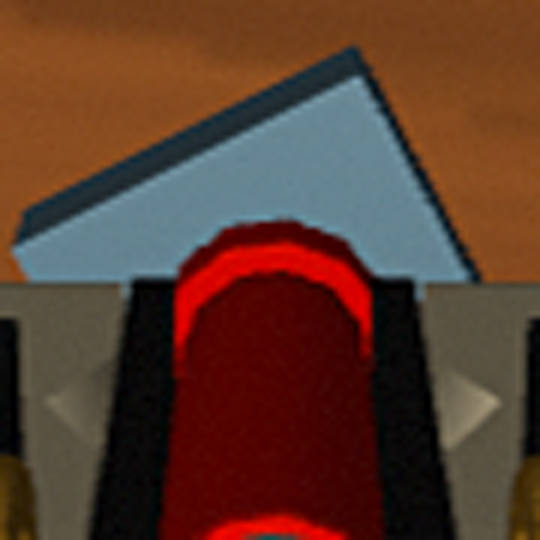

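Emit:
{"op": "arm_command", "data": {
  "plan": [
    {"dx":0,"dy":0,"dz":0,"wx":0,"wy":0,"wz":0},
    {"dx":0,"dy":0,"dz":0,"wx":0,"wy":0,"wz":0},
    {"dx":0,"dy":0,"dz":0,"wx":0,"wy":0,"wz":0},
    {"dx":-0.1,"dy":0,"dz":0,"wx":0,"wy":0,"wz":0},
    {"dx":-0.5,"dy":0,"dz":0,"wx":0,"wy":0,"wz":0},
    {"dx":-0.8,"dy":0,"dz":0,"wx":0,"wy":0,"wz":0},
    {"dx":-0.8,"dy":0,"dz":0,"wx":0,"wy":0,"wz":0},
    {"dx":-0.8,"dy":0,"dz":0,"wx":0,"wy":0,"wz":0},
    {"dx":0,"dy":0,"dz":0,"wx":0,"wy":0,"wz":0}
  ],
  "fingers": 0
}}

```text
time_s: 14.97
tcp_pos: [0.6234, 0.1024, 0.1475]
eef_rot: [178.1, 88.2, -96.8]
contact_force: [1.2, 0.7, 0.9]
gripper_width: 0.0437
```

```bash
python3 -c "
from h import *
st()
c,p,d=snap('wrist','wi11')
"
```

```text
t 14.97 tcp [0.6234 0.1024 0.1475] rot [178.07  88.22 -96.77] F [1.2 0.7 0.9] M [ 0.24 -0.24  0.01] w 0.0437
```

View pics/wi11.png

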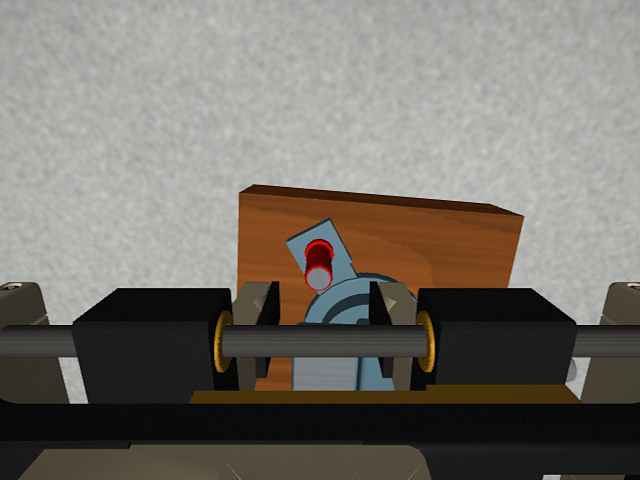

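```bash
python3 -c "
from h import *
def pt(n,u,v,d,c):
  f,cx,cy,R,t=c; z=d[v,u]; return R.T@(np.array([(u-cx)/f*z,(v-cy)/f*z,z])-t)
c=cam('wrist'); p,d=r.capture('wrist')
for u,v in [(318,279),(320,279),(318,243),(300,242),(340,260)]: print((u,v),np.round(pt('wrist',u,v,d,c),4))
c,p,d=snap('scene','sc11'); u=proj('scene',[.626,.1,.08],c); crop(p,u,30,'sc11c',10)
"
```

```text
(318, 279) [0.6254 0.1005 0.1129]
(320, 279) [0.6243 0.101  0.1118]
(318, 243) [0.6251 0.0915 0.0712]
(300, 242) [0.6375 0.0917 0.064 ]
(340, 260) [0.6113 0.1068 0.0647]
crop origin 315 186
```

View pics/sc11c.png

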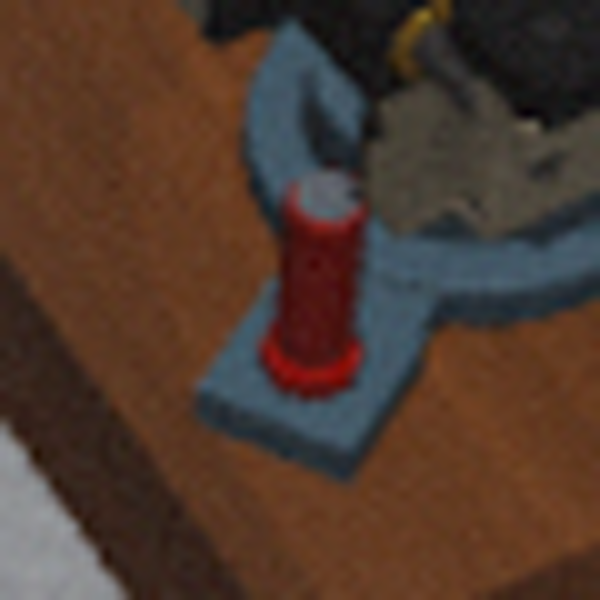

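```bash
python3 -c "
from h import *
go([.5593,-.2242,.155],-85,20)
"
```

```text
a -85.11 tilt [ 0.11 -1.85 -0.3 ] delta [-0.0622 -0.3261  0.0112] n 20
[{dy: 0.09, dz: -0.83, wy: -0.02}, {dy: 0.09, dz: -0.83, wy: -0.02}, {dy: 0.09, dz: -0.83, wy: -0.02}, {dy: 0.09, dz: -0.83, wy: -0.02}, {dx: -0.01, dy: 0.09, dz: -0.83, wy: -0.02}, {dx: -0.01, dy: 0.09, dz: -0.83, wy: -0.02}, {dx: -0.01, dy: 0.09, dz: -0.83, wy: -0.02}, {dx: -0.01, dy: 0.08, dz: -0.83, wy: -0.02}, {dx: -0.01, dy: 0.08, dz: -0.83, wy: -0.02}, {dx: -0.01, dy: 0.08, dz: -0.83, wy: -0.02}, {dx: -0.01, dy: 0.08, dz: -0.83, wy: -0.02}, {dx: -0.02, dy: 0.08, dz: -0.83, wy: -0.02}, {dx: -0.02, dy: 0.08, dz: -0.83, wy: -0.02}, {dx: -0.02, dy: 0.08, dz: -0.83, wy: -0.02}, {dx: -0.02, dy: 0.08, dz: -0.83, wy: -0.02}, {dx: -0.02, dy: 0.08, dz: -0.83, wy: -0.02}, {dx: -0.02, dy: 0.08, dz: -0.83, wy: -0.02}, {dx: -0.02, dy: 0.08, dz: -0.83, wy: -0.02}, {dx: -0.03, dy: 0.08, dz: -0.83, wy: -0.02}, {dx: -0.03, dy: 0.08, dz: -0.83, wy: -0.02}]
```

Emit:
{"op": "arm_command", "data": {
  "plan": [
    {"dx":-0.8,"dy":0,"dz":0,"wx":0,"wy":-0.4,"wz":0},
    {"dx":-0.2,"dy":0.09,"dz":-0.7,"wx":0,"wy":0,"wz":0},
    {"dx":-0.05,"dy":0.09,"dz":-0.85,"wx":0,"wy":0,"wz":0},
    {"dx":-0.05,"dy":0.09,"dz":-0.85,"wx":0,"wy":0,"wz":0},
    {"dx":-0.05,"dy":0.09,"dz":-0.85,"wx":0,"wy":0,"wz":0},
    {"dx":-0.05,"dy":0.09,"dz":-0.85,"wx":0,"wy":0,"wz":0},
    {"dx":-0.05,"dy":0.09,"dz":-0.85,"wx":0,"wy":0,"wz":0},
    {"dx":-0.05,"dy":0.09,"dz":-0.85,"wx":0,"wy":0,"wz":0},
    {"dx":-0.05,"dy":0.09,"dz":-0.85,"wx":0,"wy":0,"wz":0},
    {"dx":-0.05,"dy":0.09,"dz":-0.85,"wx":0,"wy":0,"wz":0},
    {"dx":-0.05,"dy":0.09,"dz":-0.85,"wx":0,"wy":0,"wz":0},
    {"dx":-0.05,"dy":0.09,"dz":-0.85,"wx":0,"wy":0,"wz":0},
    {"dx":-0.05,"dy":0.09,"dz":-0.85,"wx":0,"wy":0,"wz":0},
    {"dx":-0.05,"dy":0.09,"dz":-0.85,"wx":0,"wy":0,"wz":0},
    {"dx":-0.05,"dy":0.09,"dz":-0.85,"wx":0,"wy":0,"wz":0},
    {"dx":-0.05,"dy":0.09,"dz":-0.85,"wx":0,"wy":0,"wz":0},
    {"dx":-0.05,"dy":0.09,"dz":-0.85,"wx":0,"wy":0,"wz":0},
    {"dx":-0.05,"dy":0.09,"dz":-0.85,"wx":0,"wy":0,"wz":0},
    {"dx":0,"dy":0,"dz":0,"wx":0,"wy":0,"wz":0}
  ]
}}

```text
time_s: 16.7
tcp_pos: [0.5402, -0.2167, 0.167]
eef_rot: [110.4, 87.8, -165.2]
contact_force: [0.8, 0.1, -0.3]
gripper_width: 0.0437
```

```bash
python3 -c "
from h import *
st(); go([.5593,-.2242,.15],-85)
"
```

```text
t 16.7 tcp [ 0.5402 -0.2167  0.167 ] rot [ 110.35   87.78 -165.22] F [ 0.8  0.1 -0.3] M [ 0.15 -0.22 -0.01] w 0.0437
a -84.42 tilt [-0.57 -0.76 -2.08] delta [ 0.0191 -0.0075 -0.017 ] n 2
[{dx: 0.41, dy: -0.51, dz: -0.14, wx: -0.06, wy: -0.08, wz: -0.23}, {dx: 0.42, dy: -0.5, dz: -0.14, wx: -0.06, wy: -0.08, wz: -0.23}]
```

Emit:
{"op": "arm_command", "data": {
  "plan": [
    {"dx":0.2,"dy":-0.5,"dz":-0.2,"wx":0,"wy":-0.1,"wz":-0.25},
    {"dx":0.4,"dy":-0.45,"dz":-0.2,"wx":0,"wy":-0.1,"wz":-0.25},
    {"dx":0,"dy":0,"dz":0,"wx":0,"wy":0,"wz":0}
  ]
}}

```text
time_s: 16.95
tcp_pos: [0.5563, -0.23, 0.1523]
eef_rot: [-54.9, 89.7, 29.3]
contact_force: [0.4, -0.3, -0.6]
gripper_width: 0.0435
```

```bash
python3 -c "
from h import *
st(); c,p,d=snap('wrist','wb1')
for o in r.spot_point('wrist','bolt_head')[:2]: print(round(o['score'],2),np.round(o['centre'],1),np.round(onplane('wrist',o['centre'],.072,c),4))
go([.5593,-.2242,.083],-85)
"
```

```text
t 16.95 tcp [ 0.5563 -0.23    0.1523] rot [-54.89  89.66  29.32] F [ 0.4 -0.3 -0.6] M [0.1  0.04 0.02] w 0.0435
0.62 [316.8 260.9] [ 0.5617 -0.2241  0.072 ]
a -84.25 tilt [-0.75  0.14  0.23] delta [ 0.0031  0.0052 -0.0706] n 4
[{dx: 0.88, dy: -0.03, dz: 0.07, wx: -0.04, wy: 0.01, wz: 0.01}, {dx: 0.88, dy: -0.03, dz: 0.07, wx: -0.04, wy: 0.01, wz: 0.01}, {dx: 0.88, dy: -0.03, dz: 0.07, wx: -0.04, wy: 0.01, wz: 0.01}, {dx: 0.88, dy: -0.03, dz: 0.07, wx: -0.04, wy: 0.01, wz: 0.01}]
```

View pics/wb1.png

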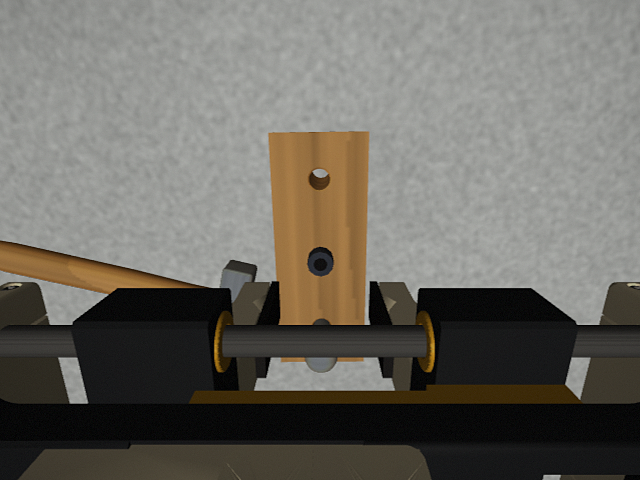

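Emit:
{"op": "arm_command", "data": {
  "plan": [
    {"dx":0.5,"dy":-0.16,"dz":0.28,"wx":-0.1,"wy":0,"wz":0.05},
    {"dx":0.8,"dy":0,"dz":0,"wx":0,"wy":0,"wz":0},
    {"dx":0.8,"dy":0,"dz":0,"wx":0,"wy":0,"wz":0},
    {"dx":0.5,"dy":0,"dz":0,"wx":0,"wy":0,"wz":0},
    {"dx":0,"dy":0,"dz":0,"wx":0,"wy":0,"wz":0}
  ]
}}

```text
time_s: 17.47
tcp_pos: [0.5616, -0.2212, 0.0997]
eef_rot: [-35.3, 89.9, 49.7]
contact_force: [0.1, 0.5, -0.1]
gripper_width: 0.0437
```

```bash
python3 -c "
from h import *
st(); go([.5596,-.2243,.081],-85)
"
```

```text
t 17.47 tcp [ 0.5616 -0.2212  0.0997] rot [-35.29  89.87  49.68] F [ 0.1  0.5 -0.1] M [ 0.08 -0.01  0.  ] w 0.0437
a -84.97 tilt [-0.03  0.11  0.07] delta [-0.002  -0.0031 -0.0187] n 1
[{dx: 0.93, dy: 0.09, dz: -0.16, wx: -0.01, wy: 0.02, wz: 0.02}]
```

Emit:
{"op": "arm_command", "data": {
  "plan": [
    {"dx":0.6,"dy":0.09,"dz":-0.16,"wx":0,"wy":0,"wz":0},
    {"dx":0.2,"dy":0,"dz":0,"wx":0,"wy":0,"wz":0},
    {"dx":0,"dy":0,"dz":0,"wx":0,"wy":0,"wz":0}
  ]
}}

```text
time_s: 17.72
tcp_pos: [0.5603, -0.2229, 0.0834]
eef_rot: [-19.8, 89.9, 65.4]
contact_force: [-0.0, -0.5, 0.2]
gripper_width: 0.0439
```

```bash
python3 -c "
from h import *
st(); go([.5596,-.2243,.081],-85)
"
```

```text
t 17.72 tcp [ 0.5603 -0.2229  0.0834] rot [-19.75  89.93  65.38] F [-0.  -0.5  0.2] M [ 0.07 -0.03  0.02] w 0.0439
a -85.14 tilt [0.14 0.07 0.02] delta [-0.0007 -0.0014 -0.0024] n 1
[{dx: 0.12, dy: 0.03, dz: -0.07, wx: 0.03, wy: 0.02, wz: 0.01}]
```

Emit:
{"op": "arm_command", "data": {
  "plan": [
    {"dx":0.14,"dy":0.03,"dz":-0.07,"wx":0,"wy":0,"wz":0},
    {"dx":0,"dy":0,"dz":0,"wx":0,"wy":0,"wz":0}
  ]
}}

```text
time_s: 17.88
tcp_pos: [0.5602, -0.224, 0.0813]
eef_rot: [-46.2, 89.9, 38.9]
contact_force: [0.3, 0.8, -0.1]
gripper_width: 0.0439
```

Emit:
{"op": "arm_command", "data": {
  "plan": [
    {"dx":0,"dy":0,"dz":0,"wx":0,"wy":0,"wz":0},
    {"dx":0,"dy":0,"dz":0,"wx":0,"wy":0,"wz":0},
    {"dx":0,"dy":0,"dz":0,"wx":0,"wy":0,"wz":0},
    {"dx":0,"dy":0,"dz":0,"wx":0,"wy":0,"wz":0}
  ],
  "fingers": 1,
  "force": 15
}}

```text
time_s: 18.22
tcp_pos: [0.5615, -0.2241, 0.0835]
eef_rot: [-82.0, 89.8, 3.2]
contact_force: [-0.0, -0.8, -0.3]
gripper_width: 0.0225
```

```bash
python3 -c "
from h import *
st()"
```

```text
t 18.22 tcp [ 0.5615 -0.2241  0.0835] rot [-81.99  89.75   3.22] F [-0.  -0.8 -0.3] M [0.08 0.01 0.02] w 0.0225
```

Emit:
{"op": "arm_command", "data": {
  "plan": [
    {"dx":0.17,"dy":0,"dz":0,"wx":0,"wy":0,"wz":0},
    {"dx":0,"dy":0,"dz":0,"wx":0,"wy":0,"wz":0},
    {"dx":0,"dy":0,"dz":0,"wx":0,"wy":0,"wz":0}
  ]
}}

```text
time_s: 18.47
tcp_pos: [0.5611, -0.2244, 0.0814]
eef_rot: [-88.3, 89.7, -3.1]
contact_force: [-0.4, -0.1, -0.6]
gripper_width: 0.0172
```

```bash
python3 -c "
from h import *
st()"
```

```text
t 18.47 tcp [ 0.5611 -0.2244  0.0814] rot [-88.32  89.74  -3.1 ] F [-0.4 -0.1 -0.6] M [ 0.1  -0.07 -0.  ] w 0.0172
```

Emit:
{"op": "arm_command", "data": {
  "plan": [
    {"dx":-0.3,"dy":0,"dz":0,"wx":0,"wy":0,"wz":0},
    {"dx":-0.6,"dy":0,"dz":0,"wx":0,"wy":0,"wz":0},
    {"dx":-0.9,"dy":0,"dz":0,"wx":0,"wy":0,"wz":0},
    {"dx":-0.9,"dy":0,"dz":0,"wx":0,"wy":0,"wz":0},
    {"dx":-0.9,"dy":0,"dz":0,"wx":0,"wy":0,"wz":0},
    {"dx":-0.9,"dy":0,"dz":0,"wx":0,"wy":0,"wz":0},
    {"dx":-0.9,"dy":0,"dz":0,"wx":0,"wy":0,"wz":0},
    {"dx":-0.9,"dy":0,"dz":0,"wx":0,"wy":0,"wz":0},
    {"dx":0,"dy":0,"dz":0,"wx":0,"wy":0,"wz":0}
  ]
}}

```text
time_s: 19.22
tcp_pos: [0.5605, -0.2244, 0.2133]
eef_rot: [-82.9, 89.8, 2.3]
contact_force: [0.0, -0.5, -0.3]
gripper_width: 0.0168
```

```bash
python3 -c "
from h import *
st(); c,p,d=snap('wrist','wb2'); go([.63,.20,.23],-85,25); crop(p,(324,260),40,'wb2c',7)
"
```

```text
t 19.22 tcp [ 0.5605 -0.2244  0.2133] rot [-82.88  89.83   2.31] F [ 0.  -0.5 -0.3] M [ 0.05 -0.27 -0.  ] w 0.0168
a -85.16 tilt [0.16 0.06 0.08] delta [0.0701 0.424  0.0184] n 25
[{dx: -0.04, dy: -0.07, dz: 0.86}, {dx: -0.04, dy: -0.07, dz: 0.86}, {dx: -0.04, dy: -0.07, dz: 0.86}, {dx: -0.04, dy: -0.07, dz: 0.86}, {dx: -0.04, dy: -0.07, dz: 0.86}, {dx: -0.04, dy: -0.07, dz: 0.86}, {dx: -0.04, dy: -0.07, dz: 0.86}, {dx: -0.04, dy: -0.07, dz: 0.86}, {dx: -0.04, dy: -0.07, dz: 0.86}, {dx: -0.04, dy: -0.07, dz: 0.86}, {dx: -0.04, dy: -0.07, dz: 0.86}, {dx: -0.04, dy: -0.07, dz: 0.86}, {dx: -0.04, dy: -0.07, dz: 0.86}, {dx: -0.04, dy: -0.07, dz: 0.86}, {dx: -0.04, dy: -0.07, dz: 0.86}, {dx: -0.04, dy: -0.07, dz: 0.86}, {dx: -0.04, dy: -0.07, dz: 0.86}, {dx: -0.04, dy: -0.07, dz: 0.86}, {dx: -0.04, dy: -0.07, dz: 0.86}, {dx: -0.04, dy: -0.07, dz: 0.86}, {dx: -0.04, dy: -0.07, dz: 0.86}, {dx: -0.04, dy: -0.07, dz: 0.86}, {dx: -0.04, dy: -0.07, dz: 0.86}, {dx: -0.04, dy: -0.07, dz: 0.86}, {dx: -0.04, dy: -0.07, dz: 0.86}]
crop origin 284 220
```

View pics/wb2c.png

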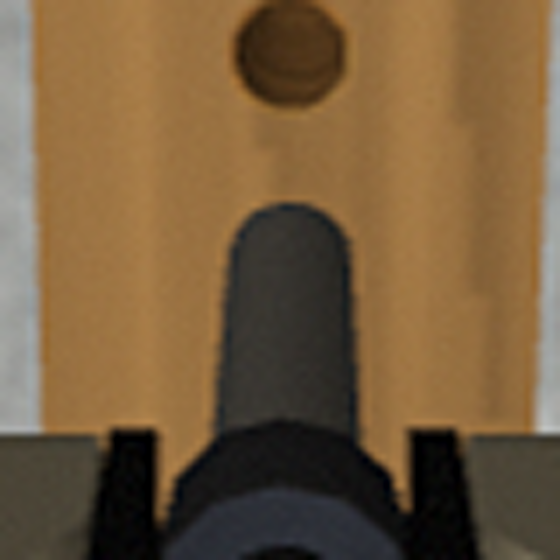

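Emit:
{"op": "arm_command", "data": {
  "plan": [
    {"dx":-0.9,"dy":0,"dz":0,"wx":0,"wy":0,"wz":0},
    {"dx":-0.6,"dy":-0.1,"dz":0.5,"wx":0,"wy":0,"wz":0},
    {"dx":-0.05,"dy":-0.1,"dz":0.9,"wx":0,"wy":0,"wz":0},
    {"dx":-0.05,"dy":-0.1,"dz":0.9,"wx":0,"wy":0,"wz":0},
    {"dx":-0.05,"dy":-0.1,"dz":0.9,"wx":0,"wy":0,"wz":0},
    {"dx":-0.05,"dy":-0.1,"dz":0.9,"wx":0,"wy":0,"wz":0},
    {"dx":-0.05,"dy":-0.1,"dz":0.9,"wx":0,"wy":0,"wz":0},
    {"dx":-0.05,"dy":-0.1,"dz":0.9,"wx":0,"wy":0,"wz":0},
    {"dx":-0.05,"dy":-0.1,"dz":0.9,"wx":0,"wy":0,"wz":0},
    {"dx":-0.05,"dy":-0.1,"dz":0.9,"wx":0,"wy":0,"wz":0},
    {"dx":-0.05,"dy":-0.1,"dz":0.9,"wx":0,"wy":0,"wz":0},
    {"dx":-0.05,"dy":-0.1,"dz":0.9,"wx":0,"wy":0,"wz":0},
    {"dx":-0.05,"dy":-0.1,"dz":0.9,"wx":0,"wy":0,"wz":0},
    {"dx":-0.05,"dy":-0.1,"dz":0.9,"wx":0,"wy":0,"wz":0},
    {"dx":-0.05,"dy":-0.1,"dz":0.9,"wx":0,"wy":0,"wz":0},
    {"dx":-0.05,"dy":-0.1,"dz":0.9,"wx":0,"wy":0,"wz":0},
    {"dx":0,"dy":0,"dz":0,"wx":0,"wy":0,"wz":0}
  ]
}}

```text
time_s: 20.68
tcp_pos: [0.609, 0.0547, 0.2475]
eef_rot: [76.5, 89.1, 161.3]
contact_force: [0.2, 0.4, -1.1]
gripper_width: 0.0169
```

```bash
python3 -c "
from h import *
st(); gotip([.642,.225,.15],[0,0,-1],[.0754,0,0],-88)
"
```

```text
t 20.68 tcp [0.609  0.0547 0.2475] rot [ 76.48  89.08 161.35] F [ 0.2  0.4 -1.1] M [ 0.04 -0.09  0.02] w 0.0169
tip now [0.6078 0.055  0.1721] axis now [-0.015  0.005 -1.   ]
world delta mm [ 33.  170.3 -22.1] rot deg [-3.13  0.24 -0.89] n 9 row dx dy dz [ 0.12 -0.1   0.96] w [-0.08  0.01 -0.02]
```

Emit:
{"op": "arm_command", "data": {
  "plan": [
    {"dx":0,"dy":-0.1,"dz":0.5,"wx":0,"wy":0,"wz":-0.1},
    {"dx":0,"dy":-0.1,"dz":0.9,"wx":0,"wy":0,"wz":-0.1},
    {"dx":0,"dy":-0.1,"dz":0.9,"wx":0,"wy":0,"wz":0},
    {"dx":0,"dy":-0.1,"dz":0.9,"wx":0,"wy":0,"wz":0},
    {"dx":0,"dy":-0.1,"dz":0.9,"wx":0,"wy":0,"wz":0},
    {"dx":0,"dy":-0.1,"dz":0.9,"wx":0,"wy":0,"wz":0},
    {"dx":0.05,"dy":-0.1,"dz":0.9,"wx":0,"wy":0,"wz":0},
    {"dx":0.1,"dy":-0.1,"dz":0.9,"wx":0,"wy":0,"wz":0},
    {"dx":0.2,"dy":-0.1,"dz":0.9,"wx":0,"wy":0,"wz":0},
    {"dx":0.3,"dy":-0.1,"dz":0.9,"wx":0,"wy":0,"wz":0},
    {"dx":0.4,"dy":-0.1,"dz":0.9,"wx":0,"wy":0,"wz":0},
    {"dx":0.4,"dy":-0.1,"dz":0.8,"wx":0,"wy":0,"wz":0},
    {"dx":0,"dy":0,"dz":0,"wx":0,"wy":0,"wz":0}
  ]
}}

```text
time_s: 21.77
tcp_pos: [0.6523, 0.2769, 0.211]
eef_rot: [55.8, 89.8, 140.6]
contact_force: [-0.6, -0.2, -1.2]
gripper_width: 0.017
```

```bash
python3 -c "
from h import *
import pickle
s=st(); c,p,d=snap('wrist','wb3'); pickle.dump((c,s),open('c_wb3.pkl','wb')); 
u=proj('wrist',[.642,.225,.064],c); print(u); crop(p,u,35,'wb3c')
"
```

```text
t 21.77 tcp [0.6523 0.2769 0.211 ] rot [ 55.82  89.78 140.6 ] F [-0.6 -0.2 -1.2] M [-0.04 -0.03  0.02] w 0.017
[np.float64(329.3329336816596), np.float64(164.69315141309733)]
crop origin 294 129
```

View pics/wb3.png

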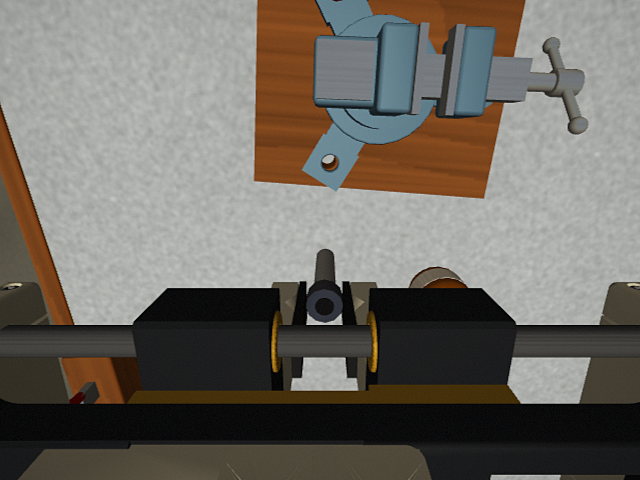

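View pics/wb3c.png

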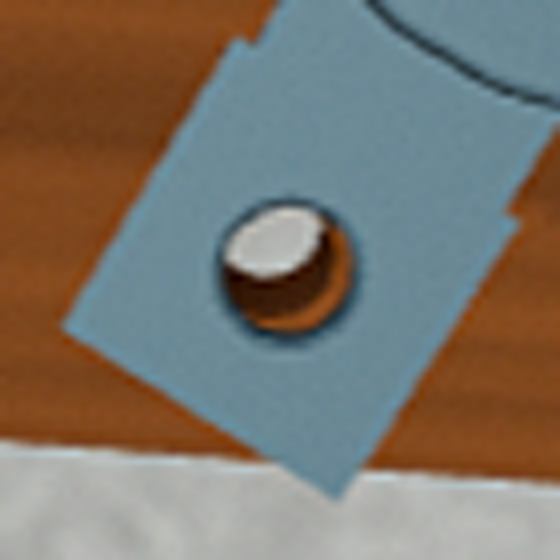

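Run:
```python
from h import *
import pickle
c,s=pickle.load(open('c_wb3.pkl','rb'))
p=cv2.imread('pics/wb3.png')[:,:,::-1]
q=cv2.resize(p[145:180,312:347],None,fx=16,fy=16,interpolation=cv2.INTER_CUBIC)[:,:,::-1]; cv2.imwrite('pics/z1.png',q)
px=lambda L:[(294+(a+.5)/8-.5,129+(b+.5)/8-.5) for a,b in L]
lug,e1=fitcirc('wrist',px([(220,270),(357,270),(288,200),(288,340),(240,221),(336,221),(240,319),(336,319)]),.064,c)
ri,e2=fitcirc('wrist',px([(334,235),(330,275),(310,303),(280,318),(250,317)]),.054,c)
bo,e3=fitcirc('wrist',px([(226,262),(322,235),(300,265),(265,277)]),.0,c)
print(lug,e1,ri,e2,bo,e3, "riser-lug mm",(ri-lug)*1e3,"tilt mm over 54",(bo-ri)*1e3)
overlay(p,c,'wrist',(329,164),35,'ov5',[(lug,.064,.00675,(0,0,255)),(ri,.054,.00675,(0,255,0)),(bo,0,.00675,(255,0,255)),(lug,.054,.00675,(255,255,0))])
```

```text
[0.64162408 0.22316193] 0.00023165331797719713 [0.64321884 0.22210409] 0.0001378726507338066 [0.64298046 0.22250113] 0.00019524936939284854 riser-lug mm [ 1.59476487 -1.05783418] tilt mm over 54 [-0.23838335  0.39703942]
```

View pics/ov5.png

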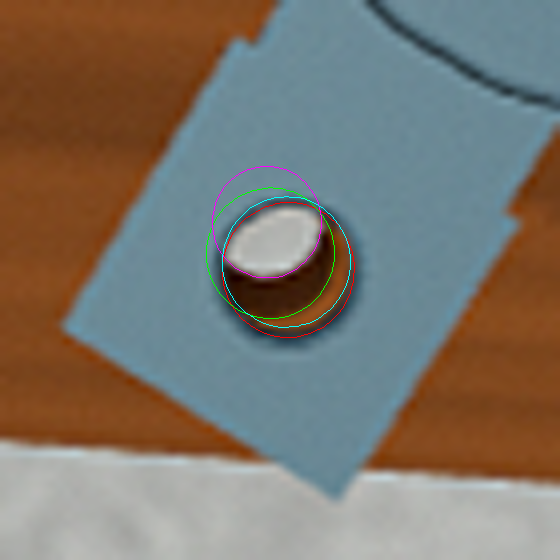

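View pics/z1.png

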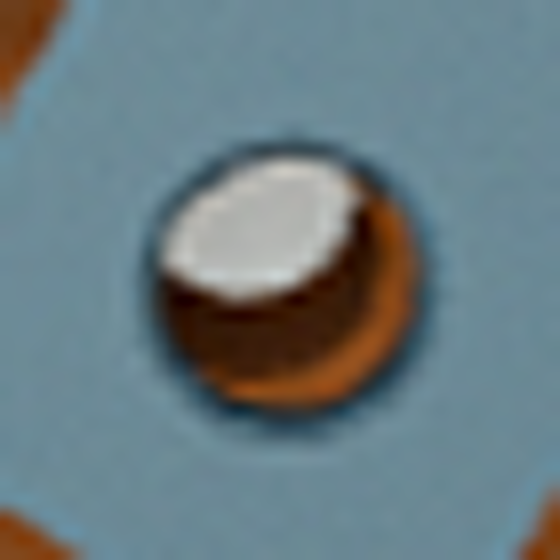

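Run:
```python
from h import *
import pickle
c,s=pickle.load(open('c_wb3.pkl','rb'))
p=cv2.imread('pics/wb3.png')[:,:,::-1]
T=Ro.from_euler('xyz',s["eef_rot"],degrees=True).as_matrix()
X=onplane('wrist',(325.2,256.5),s['tcp_pos'][2]-.0754,c); off=T.T@(X-s['tcp_pos']); print("off",off)
overlay(p,c,'wrist',(324,265),35,'ov6',[(X[:2],X[2],.0039,(0,0,255)),(X[:2],X[2]+.003,.0059,(0,255,0)),(X[:2],X[2]+.06,.0059,(255,255,0))])
gotip([.6425,.2226,.085],[-.0075,.0095,-1],off,-83)
```

```text
off [0.07540748 0.00136934 0.00124338]
tip now [0.6507 0.2774 0.1361] axis now [-0.003  0.002 -1.   ]
world delta mm [ -7.9 -55.4 -51.1] rot deg [ 1.77 -0.4   0.3 ] n 4 row dx dy dz [ 0.64  0.03 -0.7 ] w [ 0.1  -0.02  0.02]
```

View pics/ov6.png

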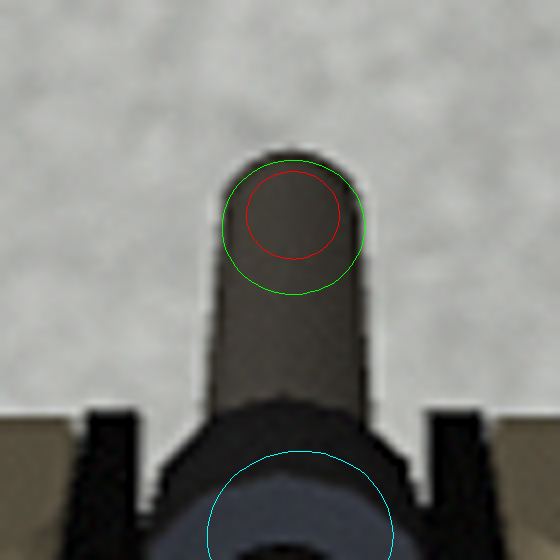

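Emit:
{"op": "arm_command", "data": {
  "plan": [
    {"dx":0.3,"dy":0.03,"dz":-0.7,"wx":0.1,"wy":-0.05,"wz":0.05},
    {"dx":0.6,"dy":0.03,"dz":-0.7,"wx":0.1,"wy":0,"wz":0},
    {"dx":0.6,"dy":0.03,"dz":-0.7,"wx":0.1,"wy":0,"wz":0},
    {"dx":0.6,"dy":0.03,"dz":-0.5,"wx":0.1,"wy":0,"wz":0},
    {"dx":0,"dy":0,"dz":0,"wx":0,"wy":0,"wz":0}
  ]
}}

```text
time_s: 22.23
tcp_pos: [0.6433, 0.2215, 0.1654]
eef_rot: [63.0, 89.4, 145.8]
contact_force: [-1.1, -0.7, -0.6]
gripper_width: 0.0172
```

```bash
python3 -c "
from h import *
s=st(); gotip([.6425,.2226,.085],[-.0075,.0095,-1],[.0754,.0013,.0006],-83)
c,p,d=snap('wrist','wj1'); crop(p,(324,265),35,'wj1c')
"
```

```text
t 22.23 tcp [0.6433 0.2215 0.1654] rot [ 62.96  89.4  145.8 ] F [-1.1 -0.7 -0.6] M [-0.    0.07  0.02] w 0.0172
tip now [0.6414 0.2227 0.09  ] axis now [-0.009  0.006 -1.   ]
world delta mm [ 1.  -0.3 -5. ] rot deg [-0.16 -0.21 -0.04] n 1 row dx dy dz [ 0.25 -0.05 -0.01] w [-0.04 -0.05 -0.01]
crop origin 289 230
```

View pics/wj1c.png

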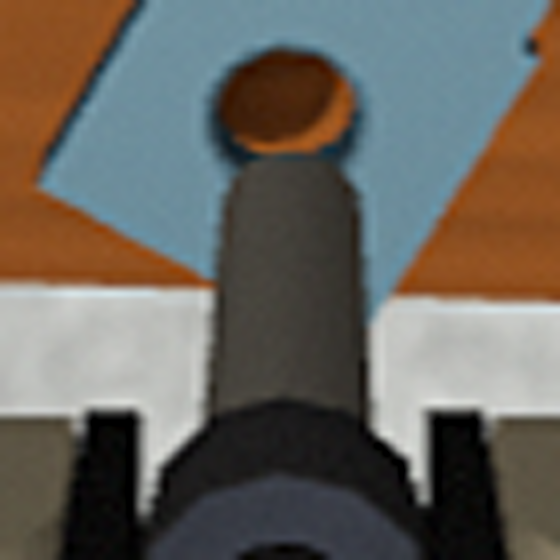

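```bash
python3 -c "
from h import *
rel((286,113),(291,205),(289,230),.090)
"
```

```text
hole [0.64265077 0.22384677 0.064     ] tip [0.64244926 0.22360003 0.09      ] tip-hole mm [-0.2  -0.25 26.  ]
```

Emit:
{"op": "arm_command", "data": {
  "plan": [
    {"dx":0.4,"dy":-0.05,"dz":-0.02,"wx":0,"wy":0,"wz":0},
    {"dx":0.35,"dy":0,"dz":0,"wx":0,"wy":0,"wz":0},
    {"dx":0,"dy":0,"dz":0,"wx":0,"wy":0,"wz":0}
  ]
}}

```text
time_s: 22.53
tcp_pos: [0.6465, 0.2215, 0.1528]
eef_rot: [32.5, 89.5, 115.4]
contact_force: [-0.7, 0.8, -0.2]
gripper_width: 0.0171
```

```bash
python3 -c "
from h import *
s=st(); gotip([.6435,.2233,.065],[-.0075,.0095,-1],[.0754,.0013,.0006],-83)
c,p,d=snap('wrist','wj2'); crop(p,(324,265),35,'wj2c')
"
```

```text
t 22.53 tcp [0.6465 0.2215 0.1528] rot [ 32.53  89.49 115.36] F [-0.7  0.8 -0.2] M [ 0.02 -0.05 -0.01] w 0.0171
tip now [0.645  0.2228 0.0775] axis now [-0.004  0.008 -1.   ]
world delta mm [ -1.2   0.3 -12.5] rot deg [-0.18 -0.06  0.22] n 1 row dx dy dz [0.62 0.06 0.01] w [-0.04 -0.01  0.05]
crop origin 289 230
```

View pics/wj2c.png

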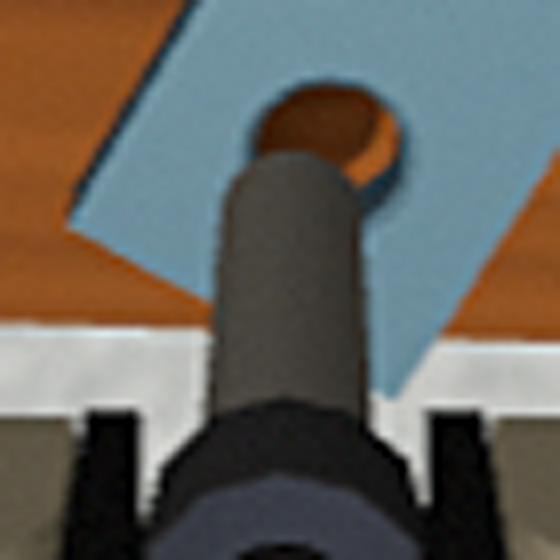

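```bash
python3 -c "
from h import *
rel((327,149),(291,205),(289,230),.0775)
"
```

```text
hole [0.64196457 0.2229097  0.064     ] tip [0.64527504 0.22285574 0.0775    ] tip-hole mm [ 3.31 -0.05 13.5 ]
```

Emit:
{"op": "arm_command", "data": {
  "plan": [
    {"dx":0.25,"dy":0.12,"dz":-0.03,"wx":0,"wy":0,"wz":0.03},
    {"dx":0.1,"dy":0,"dz":0,"wx":0,"wy":0,"wz":0}
  ]
}}

```text
time_s: 22.75
tcp_pos: [0.6446, 0.2222, 0.1469]
eef_rot: [33.3, 89.4, 116.2]
contact_force: [-0.2, 0.0, -0.2]
gripper_width: 0.017
```

```bash
python3 -c "
from h import *
s=st(); gotip([.6435,.2233,.065],[-.0075,.0095,-1],[.0754,.0013,.0006],-83)
c,p,d=snap('wrist','wj3'); crop(p,(324,265),35,'wj3c')
"
```

```text
t 22.75 tcp [0.6446 0.2222 0.1469] rot [ 33.27  89.42 116.16] F [-0.2  0.  -0.2] M [ 0.01 -0.03  0.  ] w 0.017
tip now [0.6431 0.2237 0.0715] axis now [-0.004  0.009 -1.   ]
world delta mm [ 0.6 -0.4 -6.5] rot deg [-0.12 -0.    0.17] n 1 row dx dy dz [ 0.32 -0.04 -0.02] w [-0.03 -0.    0.04]
crop origin 289 230
```

View pics/wj3c.png

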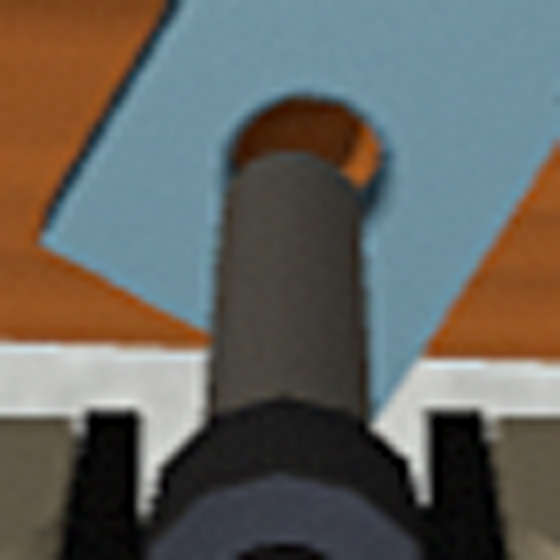

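```bash
python3 -c "
from h import *
rel((307,166),(291,205),(289,230),.0715)
"
```

```text
hole [0.64189905 0.22280942 0.064     ] tip [0.64343643 0.22346506 0.0715    ] tip-hole mm [1.54 0.66 7.5 ]
```

Emit:
{"op": "arm_command", "data": {
  "plan": [
    {"dx":0.25,"dy":0.04,"dz":-0.07,"wx":0,"wy":0,"wz":0.03},
    {"dx":0.1,"dy":0,"dz":0,"wx":0,"wy":0,"wz":0}
  ]
}}

```text
time_s: 22.97
tcp_pos: [0.644, 0.2217, 0.14]
eef_rot: [37.0, 89.3, 119.9]
contact_force: [-0.7, -1.2, -1.4]
gripper_width: 0.0171
```

```bash
python3 -c "
from h import *
s=st(); gotip([.6427,.2223,.055],[-.0075,.0095,-1],[.0754,.0013,.0006],-83)
c,p,d=snap('wrist','wj4'); crop(p,(324,265),35,'wj4c')
"
```

```text
t 22.97 tcp [0.644  0.2217 0.14  ] rot [ 37.    89.35 119.94] F [-0.7 -1.2 -1.4] M [-0.02 -0.04  0.05] w 0.0171
tip now [0.6424 0.2232 0.0646] axis now [-0.006  0.01  -1.   ]
world delta mm [ 0.4 -0.8 -9.6] rot deg [-0.06  0.03  0.1 ] n 1 row dx dy dz [ 0.48 -0.03 -0.04] w [-0.01  0.01  0.02]
crop origin 289 230
```

View pics/wj4c.png

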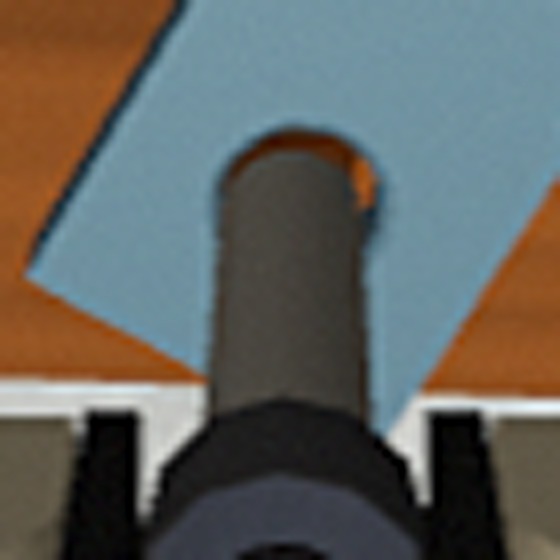

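Emit:
{"op": "arm_command", "data": {
  "plan": [
    {"dx":0.22,"dy":0,"dz":-0.06,"wx":0,"wy":0,"wz":0},
    {"dx":0.05,"dy":0,"dz":0,"wx":0,"wy":0,"wz":0}
  ]
}}

```text
time_s: 23.18
tcp_pos: [0.6441, 0.2208, 0.1344]
eef_rot: [33.4, 89.4, 116.3]
contact_force: [-0.7, -0.1, -1.5]
gripper_width: 0.0171
```

```bash
python3 -c "
from h import *
rel((298,201),(291,205),(289,230),.0646)
s=st(); gotip([.6427,.2223,.055],[-.0075,.0095,-1],[.0754,.0013,.0006],-83)
c,p,d=snap('wrist','wj5'); crop(p,(324,265),35,'wj5c')
"
```

```text
hole [0.6418167 0.2198794 0.064    ] tip [0.64240627 0.2199346  0.0646    ] tip-hole mm [0.59 0.06 0.6 ]
t 23.18 tcp [0.6441 0.2208 0.1344] rot [ 33.36  89.36 116.32] F [-0.7 -0.1 -1.5] M [ 0.13  0.2  -0.02] w 0.0171
tip now [0.6426 0.2223 0.059 ] axis now [-0.005  0.01  -1.   ]
world delta mm [ 0.3  0.1 -4. ] rot deg [-0.04  0.05  0.14] n 1 row dx dy dz [ 0.2  -0.02  0.  ] w [-0.01  0.01  0.03]
crop origin 289 230
```

View pics/wj5c.png

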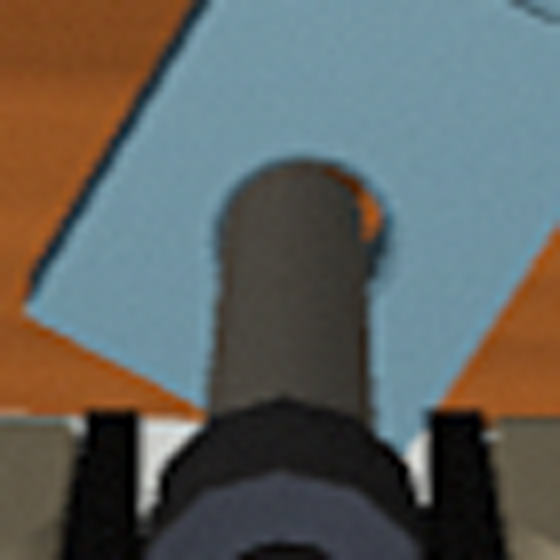

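Emit:
{"op": "arm_command", "data": {
  "plan": [
    {"dx":0.22,"dy":0,"dz":0,"wx":0,"wy":0,"wz":0.02},
    {"dx":0.05,"dy":0,"dz":0,"wx":0,"wy":0,"wz":0}
  ]
}}

```text
time_s: 23.4
tcp_pos: [0.6441, 0.221, 0.1289]
eef_rot: [39.3, 89.3, 122.3]
contact_force: [-0.8, 0.1, 0.1]
gripper_width: 0.0166
```

```bash
python3 -c "
from h import *
s=st(); gotip([.6427,.2223,.048],[-.0075,.0095,-1],[.0754,.0013,.0006],-83)
"
```

```text
t 23.4 tcp [0.6441 0.221  0.1289] rot [ 39.31  89.29 122.28] F [-0.8  0.1  0.1] M [ 0.15  0.19 -0.01] w 0.0166
tip now [0.6424 0.2225 0.0535] axis now [-0.007  0.01  -1.   ]
world delta mm [ 0.4 -0.1 -5.5] rot deg [-0.04  0.06  0.05] n 1 row dx dy dz [ 0.27 -0.02 -0.01] w [-0.01  0.01  0.01]
```

Emit:
{"op": "arm_command", "data": {
  "plan": [
    {"dx":0.18,"dy":-0.02,"dz":-0.02,"wx":0,"wy":0,"wz":0},
    {"dx":0.03,"dy":0,"dz":0,"wx":0,"wy":0,"wz":0}
  ]
}}

```text
time_s: 23.57
tcp_pos: [0.6444, 0.2206, 0.1243]
eef_rot: [39.8, 89.3, 122.7]
contact_force: [-0.8, 0.5, -0.5]
gripper_width: 0.0172
```

```bash
python3 -c "
from h import *
s=st(); gotip([.6427,.2223,.048],[-.0075,.0095,-1],[.0754,.0013,.0006],-83)
"
```

```text
t 23.57 tcp [0.6444 0.2206 0.1243] rot [ 39.76  89.29 122.73] F [-0.8  0.5 -0.5] M [ 0.25  0.38 -0.01] w 0.0172
tip now [0.6427 0.2222 0.0489] axis now [-0.007  0.01  -1.   ]
world delta mm [ 0.1  0.2 -0.9] rot deg [-0.03  0.06  0.04] n 1 row dx dy dz [ 0.05 -0.    0.01] w [-0.01  0.01  0.01]
```

Emit:
{"op": "arm_command", "data": {
  "plan": [
    {"dx":0.22,"dy":-0.01,"dz":0,"wx":0,"wy":0,"wz":0},
    {"dx":0.05,"dy":0,"dz":0,"wx":0,"wy":0,"wz":0}
  ]
}}

```text
time_s: 23.73
tcp_pos: [0.6446, 0.2208, 0.1188]
eef_rot: [37.4, 89.3, 120.4]
contact_force: [-2.1, 0.0, 0.8]
gripper_width: 0.0167
```

```bash
python3 -c "
from h import *
s=st(); gotip([.6427,.2223,.040],[-.0075,.0095,-1],[.0754,.0013,.0006],-83)
c,p,d=snap('wrist','wj6'); crop(p,(324,265),35,'wj6c')
"
```

```text
t 23.73 tcp [0.6446 0.2208 0.1188] rot [ 37.39  89.28 120.36] F [-2.1  0.   0.8] M [ 0.26  0.57 -0.04] w 0.0167
tip now [0.643  0.2224 0.0434] axis now [-0.006  0.011 -1.   ]
world delta mm [-0.2  0.  -3.4] rot deg [-0.02  0.08  0.06] n 1 row dx dy dz [ 0.17  0.01 -0.  ] w [-0.01  0.02  0.01]
crop origin 289 230
```

View pics/wj6c.png

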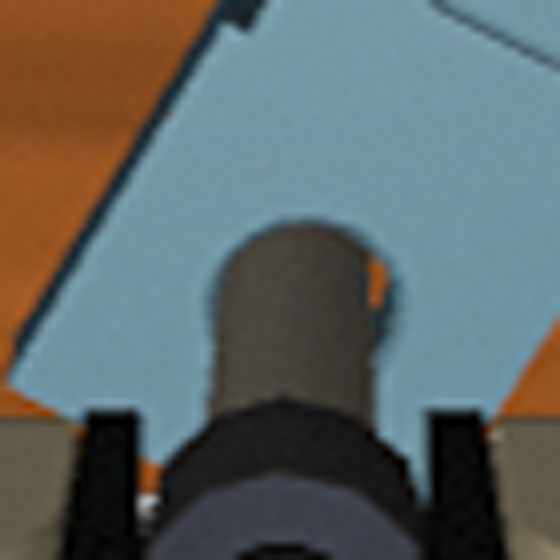

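Bolt runs freely into the riser. Continuing in small steps.

Emit:
{"op": "arm_command", "data": {
  "plan": [
    {"dx":0.22,"dy":0.03,"dz":0,"wx":0,"wy":0.02,"wz":0},
    {"dx":0.15,"dy":0,"dz":0,"wx":0,"wy":0,"wz":0}
  ]
}}

```text
time_s: 23.95
tcp_pos: [0.6445, 0.2213, 0.1118]
eef_rot: [35.2, 89.4, 118.2]
contact_force: [-1.7, -0.4, 1.4]
gripper_width: 0.017
```

```bash
python3 -c "
from h import *
s=st(); gotip([.6427,.2223,.030],[-.0075,.0095,-1],[.0754,.0013,.0006],-83)
"
```

```text
t 23.95 tcp [0.6445 0.2213 0.1118] rot [ 35.19  89.37 118.18] F [-1.7 -0.4  1.4] M [0.38 0.57 0.02] w 0.017
tip now [0.6428 0.2228 0.0364] axis now [-0.005  0.01  -1.   ]
world delta mm [ 0.  -0.4 -6.4] rot deg [-0.01  0.03  0.13] n 1 row dx dy dz [ 0.32 -0.01 -0.02] w [-0.    0.01  0.03]
```

Emit:
{"op": "arm_command", "data": {
  "plan": [
    {"dx":0.22,"dy":0.03,"dz":-0.02,"wx":0,"wy":0,"wz":0.03},
    {"dx":0.15,"dy":0,"dz":0,"wx":0,"wy":0,"wz":0}
  ]
}}

```text
time_s: 24.12
tcp_pos: [0.6442, 0.2214, 0.1042]
eef_rot: [38.1, 89.3, 121.1]
contact_force: [-0.9, 1.2, 0.6]
gripper_width: 0.017
```

```bash
python3 -c "
from h import *
s=st(); gotip([.6427,.2223,.022],[-.0075,.0095,-1],[.0754,.0013,.0006],-83)
"
```

```text
t 24.12 tcp [0.6442 0.2214 0.1042] rot [ 38.12  89.29 121.14] F [-0.9  1.2  0.6] M [ 0.47  0.41 -0.01] w 0.017
tip now [0.6425 0.223  0.0288] axis now [-0.006  0.011 -1.   ]
world delta mm [ 0.3 -0.6 -6.8] rot deg [0.01 0.07 0.05] n 1 row dx dy dz [ 0.34 -0.02 -0.03] w [0.   0.02 0.01]
```

Emit:
{"op": "arm_command", "data": {
  "plan": [
    {"dx":0.22,"dy":0.01,"dz":0.02,"wx":0,"wy":0,"wz":0},
    {"dx":0.15,"dy":0,"dz":0,"wx":0,"wy":0,"wz":0}
  ]
}}

```text
time_s: 24.28
tcp_pos: [0.6441, 0.2219, 0.0959]
eef_rot: [37.7, 89.3, 120.7]
contact_force: [-0.8, 0.0, -0.1]
gripper_width: 0.0174
```

```bash
python3 -c "
from h import *
s=st(); gotip([.6427,.2223,.014],[-.0075,.0095,-1],[.0754,.0013,.0006],-83)
"
```

```text
t 24.28 tcp [0.6441 0.2219 0.0959] rot [ 37.7   89.29 120.71] F [-0.8  0.  -0.1] M [0.22 0.08 0.03] w 0.0174
tip now [0.6424 0.2235 0.0205] axis now [-0.006  0.011 -1.   ]
world delta mm [ 0.4 -1.1 -6.5] rot deg [0.01 0.07 0.06] n 1 row dx dy dz [ 0.32 -0.03 -0.05] w [0.   0.02 0.01]
```

Emit:
{"op": "arm_command", "data": {
  "plan": [
    {"dx":0.22,"dy":0,"dz":0,"wx":0,"wy":0,"wz":0},
    {"dx":0.15,"dy":0,"dz":0,"wx":0,"wy":0,"wz":0}
  ]
}}

```text
time_s: 24.45
tcp_pos: [0.6439, 0.222, 0.0873]
eef_rot: [39.3, 89.3, 122.3]
contact_force: [-1.0, -0.1, 0.8]
gripper_width: 0.0174
```

```bash
python3 -c "
from h import *
s=st(); gotip([.6427,.2223,.004],[-.0075,.0095,-1],[.0754,.0013,.0006],-83)
c,p,d=snap('wrist','wj7'); crop(p,(324,280),45,'wj7c',6)
"
```

```text
t 24.45 tcp [0.6439 0.222  0.0873] rot [ 39.31  89.29 122.32] F [-1.  -0.1  0.8] M [ 0.45  0.24 -0.03] w 0.0174
tip now [0.6422 0.2235 0.012 ] axis now [-0.007  0.01  -1.   ]
world delta mm [ 0.5 -1.1 -8. ] rot deg [0.   0.06 0.04] n 1 row dx dy dz [ 0.4  -0.04 -0.06] w [0.   0.01 0.01]
crop origin 279 235
```

View pics/wj7c.png

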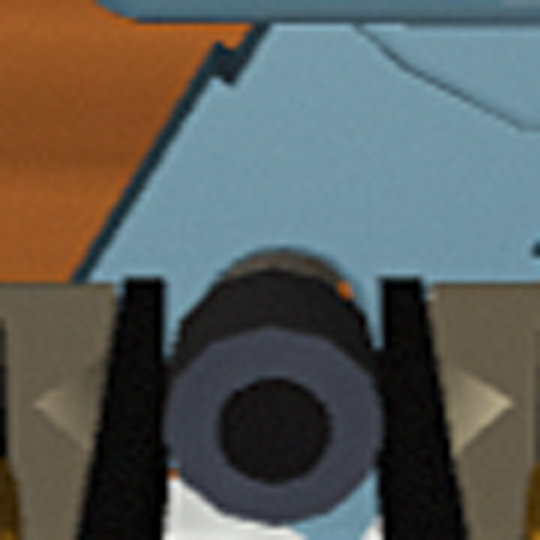

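Emit:
{"op": "arm_command", "data": {
  "plan": [
    {"dx":0.2,"dy":0,"dz":0,"wx":0,"wy":0,"wz":0},
    {"dx":0.05,"dy":0,"dz":0,"wx":0,"wy":0,"wz":0}
  ]
}}

```text
time_s: 24.67
tcp_pos: [0.6438, 0.222, 0.0811]
eef_rot: [42.5, 89.3, 125.5]
contact_force: [-0.7, 0.4, 0.4]
gripper_width: 0.0171
```

```bash
python3 -c "
from h import *
s=st()"
```

```text
t 24.67 tcp [0.6438 0.222  0.0811] rot [ 42.53  89.29 125.53] F [-0.7  0.4  0.4] M [0.26 0.15 0.05] w 0.0171
```

Emit:
{"op": "arm_command", "data": {
  "plan": [
    {"dx":0.1,"dy":0,"dz":0,"wx":0,"wy":0,"wz":0},
    {"dx":0,"dy":0,"dz":0,"wx":0,"wy":0,"wz":0}
  ]
}}

```text
time_s: 24.83
tcp_pos: [0.6439, 0.222, 0.0791]
eef_rot: [41.5, 89.3, 124.5]
contact_force: [-1.2, -0.6, 0.3]
gripper_width: 0.017
```

```bash
python3 -c "
from h import *
s=st()"
```

```text
t 24.83 tcp [0.6439 0.222  0.0791] rot [ 41.51  89.31 124.54] F [-1.2 -0.6  0.3] M [ 0.22  0.24 -0.05] w 0.017
```

Emit:
{"op": "arm_command", "data": {
  "plan": [
    {"dx":0.1,"dy":0,"dz":0,"wx":0,"wy":0,"wz":0},
    {"dx":0,"dy":0,"dz":0,"wx":0,"wy":0,"wz":0}
  ]
}}

```text
time_s: 25.0
tcp_pos: [0.6447, 0.2219, 0.0793]
eef_rot: [33.5, 89.4, 116.6]
contact_force: [-1.0, 0.1, -0.9]
gripper_width: 0.017
```

```bash
python3 -c "
from h import *
s=st()
c,p,d=snap('wrist','wj8'); crop(p,(324,280),45,'wj8c',6)"
```

```text
t 25.0 tcp [0.6447 0.2219 0.0793] rot [ 33.51  89.37 116.58] F [-1.   0.1 -0.9] M [ 0.16  0.26 -0.01] w 0.017
crop origin 279 235
```

View pics/wj8c.png

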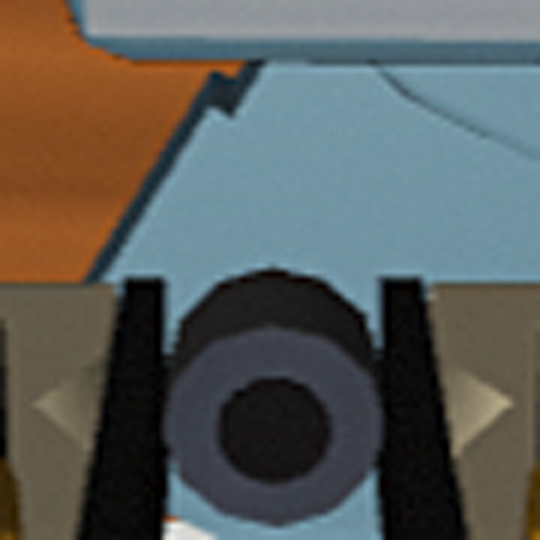

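Emit:
{"op": "arm_command", "data": {
  "plan": [
    {"dx":0.13,"dy":0,"dz":0,"wx":0,"wy":0,"wz":0},
    {"dx":0.03,"dy":0,"dz":0,"wx":0,"wy":0,"wz":0}
  ]
}}

```text
time_s: 25.22
tcp_pos: [0.645, 0.222, 0.0786]
eef_rot: [24.5, 89.4, 107.6]
contact_force: [-2.2, 0.7, 1.1]
gripper_width: 0.0175
```

```bash
python3 -c "
from h import *
s=st()"
```

```text
t 25.22 tcp [0.645  0.222  0.0786] rot [ 24.51  89.38 107.62] F [-2.2  0.7  1.1] M [0.21 0.82 0.  ] w 0.0175
```

Emit:
{"op": "arm_command", "data": {
  "plan": [
    {"dx":0,"dy":0,"dz":0,"wx":0,"wy":0,"wz":0},
    {"dx":0,"dy":0,"dz":0,"wx":0,"wy":0,"wz":0},
    {"dx":0,"dy":0,"dz":0,"wx":0,"wy":0,"wz":0},
    {"dx":-0.1,"dy":0,"dz":0,"wx":0,"wy":0,"wz":0},
    {"dx":-0.5,"dy":0,"dz":0,"wx":0,"wy":0,"wz":0},
    {"dx":-0.8,"dy":0,"dz":0,"wx":0,"wy":0,"wz":0},
    {"dx":-0.8,"dy":0,"dz":0,"wx":0,"wy":0,"wz":0},
    {"dx":-0.8,"dy":0,"dz":0,"wx":0,"wy":0,"wz":0},
    {"dx":0,"dy":0,"dz":0,"wx":0,"wy":0,"wz":0}
  ],
  "fingers": 0
}}

```text
time_s: 25.97
tcp_pos: [0.6451, 0.2202, 0.1405]
eef_rot: [45.7, 89.4, 128.8]
contact_force: [0.8, 0.0, 0.8]
gripper_width: 0.0441
```

```bash
cat >> h.py <<'E'
def pt(u,v,d,c):
  f,cx,cy,R,t=c; z=d[v,u]; return R.T@(np.array([(u-cx)/f*z,(v-cy)/f*z,z])-t)
E
python3 -c "
from h import *
st()
c,p,d=snap('wrist','wk1'); np.save('wk1.npy',d)
import pickle; pickle.dump(c,open('c_wk1.pkl','wb'))
"
```

```text
t 25.97 tcp [0.6451 0.2202 0.1405] rot [ 45.68  89.45 128.76] F [0.8 0.  0.8] M [ 0.11 -0.23  0.03] w 0.0441
```

View pics/wk1.png

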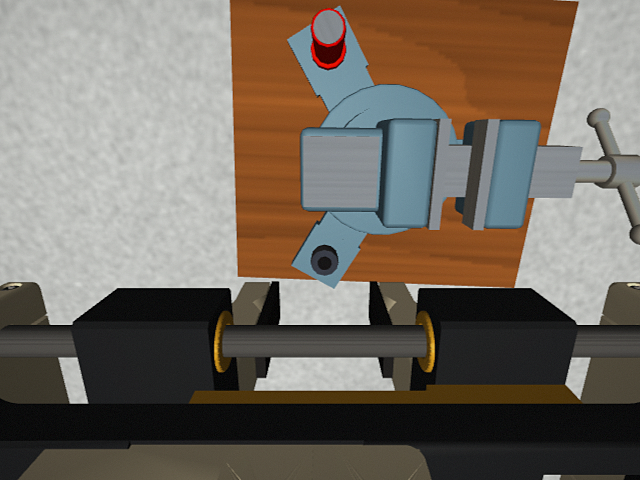

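```bash
python3 -c "
from h import *
import pickle
c=pickle.load(open('c_wk1.pkl','rb')); d=np.load('wk1.npy')
for n,L in [('bolt head',[(315,262),(334,262),(324,252),(318,255),(332,268)]),('lug',[(345,235),(312,277),(340,245)]),('drift top',[(325,27),(330,27),(328,22)]),('lugR',[(310,45),(350,70)])]:
  print(n,[round(float(pt(u,v,d,c)[2]),4) for u,v in L])
"
```

```text
bolt head [0.0767, 0.0766, 0.076, 0.077, 0.077]
lug [0.0651, 0.0647, 0.0648]
drift top [0.1132, 0.1131, 0.1137]
lugR [0.065, 0.0652]
```

Emit:
{"op": "arm_command", "data": {
  "plan": [
    {"dx":-0.8,"dy":0,"dz":0,"wx":0,"wy":0,"wz":0},
    {"dx":-0.8,"dy":0,"dz":0.2,"wx":0,"wy":0,"wz":0},
    {"dx":-0.8,"dy":0,"dz":0.8,"wx":0,"wy":0,"wz":0},
    {"dx":-0.5,"dy":0,"dz":0.8,"wx":0,"wy":0,"wz":0},
    {"dx":0,"dy":0,"dz":0.8,"wx":0,"wy":0,"wz":0},
    {"dx":0,"dy":0,"dz":0.8,"wx":0,"wy":0,"wz":0},
    {"dx":0,"dy":0,"dz":0.5,"wx":0,"wy":0,"wz":0},
    {"dx":0,"dy":0,"dz":0,"wx":0,"wy":0,"wz":0}
  ]
}}

```text
time_s: 26.68
tcp_pos: [0.6528, 0.2996, 0.1958]
eef_rot: [74.0, 89.2, 156.9]
contact_force: [-0.6, -1.2, 0.2]
gripper_width: 0.0437
```

```bash
python3 -c "
from h import *
st()
c,p,d=snap('scene','sk'); u=proj('scene',[.63,.165,.07],c); crop(p,u,60,'skc',9)
c,p,d=snap('wrist','wk2'); print(proj('wrist',[.643,.222,.07],c)); crop(p,proj('wrist',[.643,.222,.07],c),40,'wk2c',7)
"
```

```text
t 26.68 tcp [0.6528 0.2996 0.1958] rot [ 74.    89.18 156.88] F [-0.6 -1.2  0.2] M [ 0.04 -0.08 -0.01] w 0.0437
crop origin 311 145
[np.float64(320.4999714018994), np.float64(133.0413577055009)]
crop origin 280 93
```

View pics/skc.png

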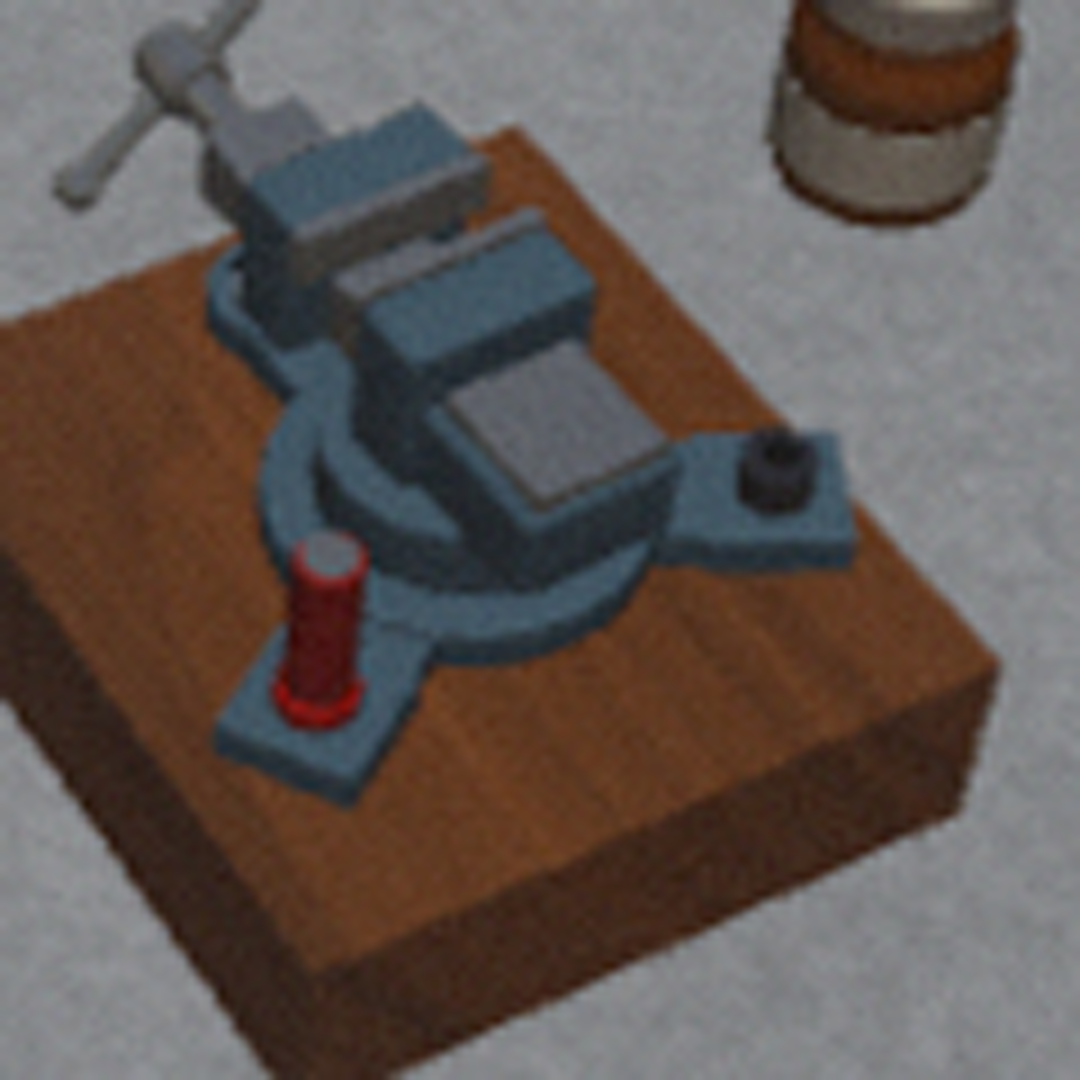

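View pics/wk2c.png

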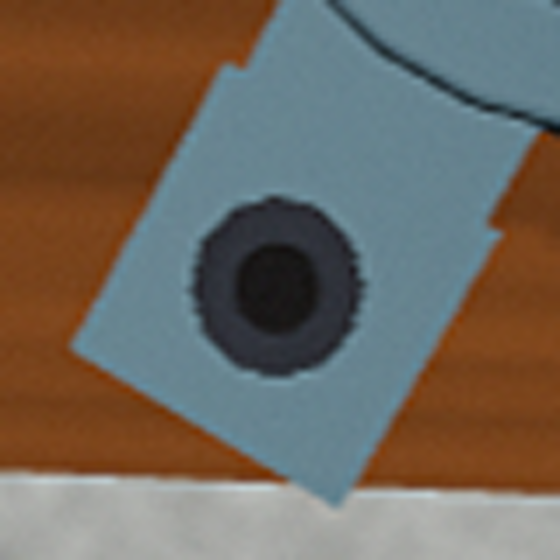

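```bash
python3 -c "
from h import *
st(); print(r.close_job())"
```

```text
t 26.78 tcp [0.6525 0.298  0.1956] rot [ 77.75  89.15 160.6 ] F [0.1 0.5 0.1] M [ 0.   -0.08 -0.04] w 0.0441
the job is handed in; nothing more can be done
None
```

The drift is seated in the right-hand hole with its collar on the foot, and the loose bolt is fully home in the left-hand hole. I handed the job in at 26.8 s, with the gripper open and clear of everything.

- **Drift:** I chose the right hole because the wrist camera showed it was less out of line, about 3 mm against 7 mm on the left. I eased the drift down in small steps. The highest force reading was about 12 N, as the collar landed. Its top now measures about 48 mm above the foot, which matches the 48 mm of handle and collar.
- **Bolt:** before the bolt went in, the left holes still measured about 1.9 mm out of line, slightly more than the bolt's clearance. It still slid in with forces around 2 N or less. No firm stop was felt at the bottom, so I checked it by depth camera after letting go. The head top measures about 12 mm above the foot, which matches the 12 mm head.
- **Left alone:** I did not touch the punch, hammer or jar. I did not take a closing picture of the tool block or hammer; the last scene close-up shows only the vice and jar.
- **Disagreement:** all the depth heights read about 1 mm high (the foot at 65 mm instead of 64 mm), so I judged seating from height differences.

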